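Check salvaged vent blocks with a two-ended gauge and sort them

ROBOT

A 7-joint arm with a two-finger parallel gripper is mounted at the origin on the work surface. World frame = base frame: x ahead of the robot, y to its left, z up, the work surface at z = 0. Lengths are in mm, angles in rad, forces in N, time in s.
With the tool pointing down it reaches from about 425 to 925 mm from the base axis. Payload 6.8 kg.
Tool frame: the origin (TCP) lies on the centre line of the jaws, within the pads' length; the fingertips stand 19 mm ahead of it and the grasp point (between the pads) is the TCP; z points along the fingers, y is the direction in which the jaws open and shut (so a half turn about z gives the same grasp; the last joint's range is limited). The gripper opens to 88 mm and grips with 3 to 60 N. Pads are 20 mm wide; open, the fingers measure 115 mm over their backs; the gripper's body (75 mm by 178 mm) begins 61 mm behind the grasp point.
Start: joints at [-1.211, 0.477, 0.022, 1.555, -0.011, 1.109, -0.083], TCP at [304.373, 602.498, 241.664] pointing down, gripper open.
Joint ranges: [-2.96, 2.96], [-0.34, 2.1], [-1.41, 1.46], [0.24, 2.44], [-1.37, 4.51], [0.17, 1.92], [-2.96, 2.96]. Speed limits (rad/s): [2.39, 2.39, 3.14, 3.14, 3.14, 3.14, 3.14].

INTERFACE

Orientations are given as a rotation vector (axis times angle).
In Python, from rig import arm, cams, job gives the robot as it stands.
- The arm moves only by the shell command python3 -m pendant 'ROWS' [OPENING] [FORCE]. ROWS is JSON, a list of rows, each a list of 2 entries, a list of its own where there are three numbers: the shift along the tool's x, y, z in mm, then the turn, a rotation vector about the tool's x, y, z in units of 5 degrees (1.0 is 5 degrees). A call has 1 to 12 rows; each row is the pose to reach, as a shift and turn from the pose commanded when the call began, along the tool's axes at that moment; what a row does not reach only later rows make up. A row lasts 1/12 s, in which the tool goes at most 41.7 mm and 7.16 degrees, less where a joint would pass 70% of its speed; a pose out of reach is approached as far as the arm can. A call with a gripper value outside its range is refused whole. OPENING is the opening in per cent of the stroke, from 0 (shut) to 100 (fully open), set as the call begins (- or left out, the last holds). The fingers move at their own pace and stop on an object; FORCE is the grip in N (left out, the last holds). Time passes only in rows, so rows that repeat a pose let the fingers close. It gives the time, the measured TCP pose, the force and the opening at its end, in the units of the state.
- arm.read_state(): the state, without advancing time (a new reading comes with each control period).
- cams.camera(name): name is "side" or "top" or "wrist"; returns a dict with "pixels" (420x560x3 uint8, blue, green, red), "range_z" (420x560 float32, mm along the optical axis (not along the pixel's ray), 0 where there is no reading), "fx", "fy", "cx", "cy" (pixels), "T" (4x4, takes a point from camera to world coordinates). Camera axes: x right, y down, z forward; pixel columns grow to the right and rows downward; lengths in mm; the calibration is good to about 2 mm. A picture is of the moment at which its call begins.
- job.job_done(): hands the job in, once; it reports no verdict.
The state is a dict: "time": time; "qpos": joint angles; "joint_velocities": joint speeds; "joint_efforts": joint torques, N m; "tcp_pos": TCP position; "ee_rot": TCP orientation; "contact_force": force on the tool from outside, world axes, zero at the start; "moment": the same for the moment, N m; "finger_gap": opening from 0.0 (shut) to 1.0 (fully open).
Only numpy, scipy, OpenCV 4.12 (cv2) and the standard library are available. Lean on these libraries where they do the work, as an engineer would, in place of code of your own. Each camera call takes 0.05 s, during which the arm holds its last target.

TASK

Open the batch by aiming the gauge's reader end level and straight at the middle of the label on the batch board, from a hand's breadth away, and holding it steady for a good second; then lay the gauge down on the rubber mat, let go, and take it up again so that the blade points forward. Slide the blade gently into the front slot of each vent block that is there, in the order red, white, blue, yellow, right through to the back face or until it stops against dried mud. Lay the gauge back on the mat, stand the blocks whose slot is clear in the yellow crate and the plugged ones in the blue tub, upright on the floor of it, and leave everything else where it is.

Things in the scene. Friction and masses are not known exactly. Their poses are not given: they have to be found in the camera images.
- gauge: loose two-ended gauge, 220 mm long, 0.15 kg, lying on the mat, flat underneath. Origin: under the handle's middle; x axis towards the blade, z up. Orange handle x -40..40 mm, 24 wide (y), 30 tall (z 0..30). Steel blade x 40..135, 18 wide, 4 thick (z 13..17). Grey reader head x -85..-40, 36 wide, 34 tall (z 0..34), window in its end face
- blade_tip (a point): tip of the gauge's blade: gauge frame (135, 0, 15) mm
- reader_window (a point): the reader head's window: gauge frame (-85, 0, 17) mm; it looks along the gauge's -x axis
- mat: black rubber mat, fixed, 130 (x) x 320 (y) mm, 3 mm thick; origin under its centre (on the table)
- batch_board: fixed plywood board behind the blocks, leaning back 26 degrees on a base 120 x 150 mm (x -45..75), 150 wide, 165 high; its z axis is vertical, and its -x axis points level out of the front, about towards the robot; the front carries the label
- label (a point): centre of the white label card with black bars (70 wide, 50 high) on the front of the batch board, 130 mm above the table. It leans back with the board and reads well from a level gauge whose axis is along the board's x axis (seen from above)
- yellow_crate: fixed open yellow crate, 260 (x) x 210 (y) x 70 mm high, walls and floor 5 mm; origin under its centre. It stands at the left or the right
- blue_tub: fixed open blue wash tub, same size as the crate; origin under its centre. It stands on the other side
- block_red: vent block, red band on top, 90 (x) x 50 (y) x 60 mm high, 0.5-0.7 kg, loose, may be absent; origin under its centre; front (-x) faces about to the robot. Level slot along x from front to back face, 30 wide, 13 high, centre 34 mm up: clear right through, or plugged with hard mud from x = 0 (45 mm in), where the blade stops; pushing over about 4 N may slide the block
- block_white: vent block, white band on top, 90 (x) x 50 (y) x 60 mm high, 0.5-0.7 kg, loose, may be absent; origin under its centre; front (-x) faces about to the robot. Level slot along x from front to back face, 30 wide, 13 high, centre 34 mm up: clear right through, or plugged with hard mud from x = 0 (45 mm in), where the blade stops; pushing over about 4 N may slide the block
- block_blue: vent block, blue band on top, 90 (x) x 50 (y) x 60 mm high, 0.5-0.7 kg, loose, may be absent; origin under its centre; front (-x) faces about to the robot. Level slot along x from front to back face, 30 wide, 13 high, centre 34 mm up: clear right through, or plugged with hard mud from x = 0 (45 mm in), where the blade stops; pushing over about 4 N may slide the block
- block_yellow: vent block, yellow band on top, 90 (x) x 50 (y) x 60 mm high, 0.5-0.7 kg, loose, may be absent; origin under its centre; front (-x) faces about to the robot. Level slot along x from front to back face, 30 wide, 13 high, centre 34 mm up: clear right through, or plugged with hard mud from x = 0 (45 mm in), where the blade stops; pushing over about 4 N may slide the block
- water_bottle: clear plastic water bottle with a blue label, 60 mm diameter, 190 mm high; origin under its centre; a bystander, leave it alone
- jar: glass jar, 66 mm diameter, 70 mm high; origin under its centre; a bystander, leave it alone
- mug: white mug, 76 mm diameter, 90 mm high; origin under its centre; a bystander, leave it alone
- tape_roll: grey roll of tape lying flat, 80 mm diameter, 45 mm high; origin under its centre; a bystander, leave it alone
- brush: hand brush lying flat near the robot's base, left; a bystander, leave it alone
- screwdriver: screwdriver lying flat near the robot's base, right; a bystander, leave it alone
There are look-alikes about, which are no part of the job. What is shaped like the block_blue but turquoise is not meant.

How it is judged:
By the outcome, as a careful person would: the job done as asked, in the order asked, and still so for the second after the job is handed in, with the robot touching nothing.
Of block_red, block_white, block_blue, block_yellow only 3 to 4 are there at a start; the rules pass over those that are not, and their reading is None.
At some moment in a run one of block_red, block_white, block_blue, block_yellow may be knocked a few centimetres aside while the robot is not near it.
It also fails if it takes over 210 s, if anything falls off the work surface, if the arm or the gripper's body presses on something with over 40 N, if the wrist force passes 120 N, or if a joint passes its speed limit or range.

## Working session

There is one attempt and no reset: what is moved stays moved. The work goes in short steps, Python scripts to look and compute and a shell command to move; the robot and the scene stay as the last step left them, time stands still between calls to the robot, and variables do not carry over. Pictures are saved under pics/ and viewed, and the job is handed in when it is done.

```bash
ls -la; mkdir -p pics; cat > h.py <<'E'
import numpy as np, cv2
from scipy.spatial.transform import Rotation as R
from rig import arm, cams, job
def shot(n,f):
    c=cams.camera(n); cv2.imwrite('pics/%s.png'%f,c['pixels']); np.savez('pics/%s.npz'%f,**{k:np.array(v) for k,v in c.items()}); return c
def load(f):
    d=np.load('pics/%s.npz'%f); return {k:d[k] for k in d.files}
def ray(c,u,v,z):
    T=c['T']; d=T[:3,:3]@np.array([(u-c['cx'])/c['fx'],(v-c['cy'])/c['fy'],1]); o=T[:3,3]; return o+d*(z-o[2])/d[2]
def cloud(c):
    h,w=c['range_z'].shape; v,u=np.mgrid[:h,:w]; z=c['range_z'].astype(float)
    P=np.stack([(u-c['cx'])/c['fx']*z,(v-c['cy'])/c['fy']*z,z],-1)
    return P@c['T'][:3,:3].T+c['T'][:3,3]
E
python3 - <<'E'
from h import *
s=arm.read_state(); print({k:np.round(v,3) for k,v in s.items()})
for n in ['side','top','wrist']:
    c=shot(n,n+'0'); print(n,c['fx'],c['T'].round(3).tolist())
E
```

```text
total 12
drwxr-xr-x  3 agent agent 4096 Dec  7 13:54 .
drwxr-xr-x 23 root  root  4096 Dec  7 13:53 ..
drwxr-xr-x  2 agent agent 4096 Dec  7 13:54 pics
{'time': np.float64(0.0), 'qpos': array([-1.211,  0.478,  0.022,  1.556, -0.011,  1.109, -0.083]), 'joint_velocities': array([ 0.001,  0.001,  0.001, -0.002, -0.   , -0.001,  0.002]), 'joint_efforts': array([-0.0000e+00, -5.8286e+01,  1.5340e+00, -2.7260e+01, -5.4000e-02,
        1.7000e-02,  0.0000e+00]), 'tcp_pos': array([304.134, 601.971, 240.698]), 'ee_rot': array([-7.280e-01, -3.056e+00,  3.000e-03]), 'contact_force': array([-0.503, -0.299, -0.035]), 'moment': array([ 0.009,  0.022, -0.006]), 'finger_gap': np.float64(1.001)}
side 416.2009852142616 [[0.75, -0.39, 0.534, -47.916], [-0.661, -0.464, 0.59, -657.858], [0.017, -0.795, -0.606, 765.213], [0.0, 0.0, 0.0, 1.0]]
top 411.6728705821768 [[0.003, -0.989, 0.151, 392.223], [-1.0, -0.002, 0.002, 0.222], [-0.001, -0.151, -0.989, 1037.56], [0.0, 0.0, 0.0, 1.0]]
wrist 325.0872670919919 [[0.451, 0.856, 0.253, 235.054], [0.892, -0.432, -0.13, 637.57], [-0.002, 0.284, -0.959, 382.924], [0.0, 0.0, 0.0, 1.0]]
```

View pics/top0.png

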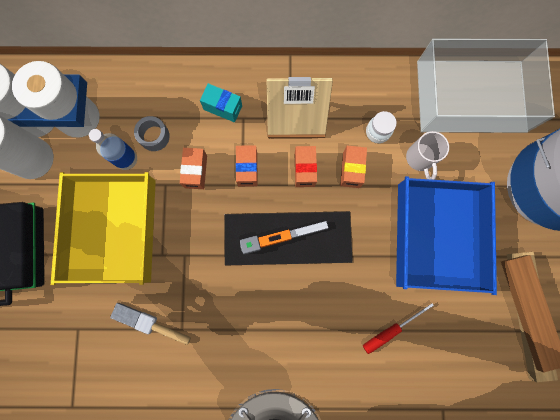

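View pics/side0.png

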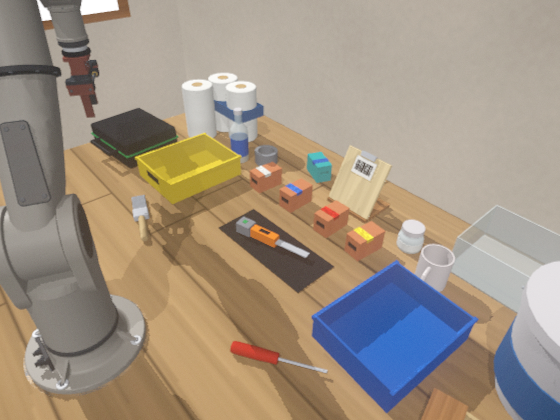

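View pics/wrist0.png

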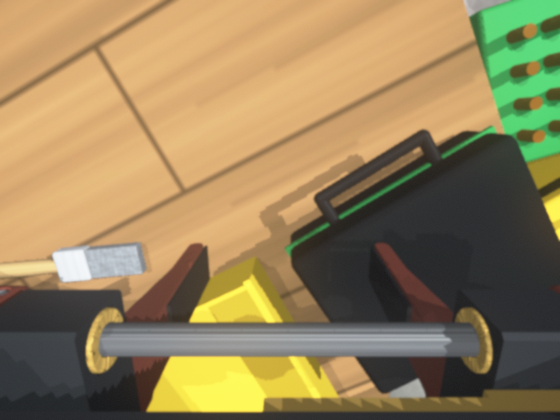

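The top view shows four blocks in a row: white (190,165), blue (246,163), red (306,163) and yellow (354,163). The turquoise look-alike is at (220,100), the label at (298,96) and the gauge on the mat at (285,236), with its blade pointing right (-y). The yellow crate is on the left and the blue tub on the right.

```bash
cat >> h.py <<'E'
def fitblocks(c,verbose=True,names=None):
    """orange block tops: points with height 50..70 and orange/band; returns minAreaRect centre, yaw"""
    P=cloud(c); hsv=cv2.cvtColor(c['pixels'],cv2.COLOR_BGR2HSV)
    top=((P[...,2]>50)&(P[...,2]<68)&(P[...,0]>400)&(P[...,0]<760)).astype(np.uint8)
    n,l,st,ce=cv2.connectedComponentsWithStats(top)
    out={}
    for i in range(1,n):
        if st[i,4]<150 or st[i,4]>1500: continue
        m=l==i; q=P[m]; H=hsv[m]
        uv=np.argwhere(m)[:,::-1]
        W=np.array([ray(c,u,v,60)[:2] for u,v in uv],np.float32)
        (cx,cy),(w,h),a=cv2.minAreaRect(W)
        if w<h: w,h=h,w; a+=90
        a=(a+90)%180-90
        sat=H[:,1]>90; hue=H[:,0]; n_=len(H)
        f=dict(white=np.mean((H[:,1]<70)&(H[:,2]>140)),blue=np.mean(sat&(hue>100)&(hue<130)),turq=np.mean(sat&(hue>78)&(hue<=100)),yellow=np.mean((H[:,1]>130)&(hue>20)&(hue<35)),red=np.mean((H[:,1]>180)&((hue<4)|(hue>175))),orange=np.mean(sat&(hue>=4)&(hue<18)))
        if verbose: print(ce[i].round(0),n_,'c',round(cx,1),round(cy,1),'size',round(w,1),round(h,1),'yaw',round(a,1),'z',np.median(q[:,2]).round(1),{k:round(float(v),2) for k,v in f.items()})
        out[i]=(cx,cy,w,h,a,f)
    return out
def goal(p,yawdeg,flip=False):
    """delta from measured pose to TCP p with tool down, tool y-axis = gauge/block y at yaw"""
    s=arm.read_state(); R0=R.from_rotvec(s['ee_rot']); best=None
    for k in (0,180):
        Rg=R.from_euler('z',yawdeg+k,degrees=True)*R.from_euler('x',180,degrees=True)
        rv=(R0.inv()*Rg).as_rotvec(degrees=True)
        sh=R0.inv().apply(np.array(p)-s['tcp_pos'])
        print('k',k,'shift',sh.round(1),'turn',(rv/5).round(2),'q7',s['qpos'][6].round(2))
def st():
    s=arm.read_state(); e=R.from_rotvec(s['ee_rot']); print('t',round(float(s['time']),2),'tcp',np.round(s['tcp_pos'],1),'toolx',e.as_matrix()[:,0].round(3),'toolz',e.as_matrix()[:,2].round(3),'F',np.round(s['contact_force'],1),'gap',np.round(s['finger_gap'],3),'q',np.round(s['qpos'],2))
E
python3 - <<'E'
from h import *
c=load('top0'); fitblocks(c)
P=cloud(c)
hsv=cv2.cvtColor(c['pixels'],cv2.COLOR_BGR2HSV)
for (u,v) in [(280,225),(298,96),(300,130),(150,250),(70,250),(400,240)]: print((u,v),P[v,u].round(1))
# gauge handle
def rect(m,z,nm):
    n,l,s_,ce=cv2.connectedComponentsWithStats(m.astype(np.uint8)); i=1+np.argmax(s_[1:,4])
    uv=np.argwhere(l==i)[:,::-1]; W=np.array([ray(c,u,v,z)[:2] for u,v in uv],np.float32)
    r=cv2.minAreaRect(W); print(nm,len(W),np.round(r[0],1),np.round(r[1],1),round(r[2],1),'mean',W.mean(0).round(1),'zmed',np.median(P[l==i][:,2]).round(1)); return W
roi=np.zeros(hsv.shape[:2],bool); roi[205:268,222:355]=1
H,S,V=hsv[...,0],hsv[...,1],hsv[...,2]
Wh=rect(roi&(S>150)&(H>5)&(H<22),33,'handle')
W=rect(roi&(P[...,2]>12),20,'gauge')
gb=rect(roi&(V>130)&(S<60)&(np.arange(560)[None]>290),20,'blade')
gr=rect(roi&(P[...,2]>20)&(np.arange(560)[None]<260),37,'reader')
mt=rect((V<60)&(np.mgrid[:420,:560][0]>205)&(np.mgrid[:420,:560][0]<270)&(np.mgrid[:420,:560][1]>215)&(np.mgrid[:420,:560][1]<360),3,'mat')
m=(H>100)&(H<125)&(S>150); m[:,:380]=0; m[:,505:]=0; m[:170]=0;m[300:]=0; rect(m,70,'tub')
m=(H>20)&(H<35)&(S>150); m[:,160:]=0; m[:160]=0; m[300:]=0; rect(m,70,'crate')
# label
roi=np.zeros_like(m); roi[82:108,280:318]=1
m=roi&(S<60)&(V>150)
print('label',np.median(P[m],0))
E
```

```text
[ 34. 160.] 200 c 673.7 598.0 size 106.7 49.8 yaw -23.7 z 58.9 {'white': 0.01, 'blue': 0.0, 'turq': 0.0, 'yellow': 0.0, 'red': 0.0, 'orange': 0.0}
[525. 193.] 399 c 601.1 -617.2 size 219.4 79.5 yaw 11.3 z 58.8 {'white': 0.0, 'blue': 0.99, 'turq': 0.0, 'yellow': 0.0, 'red': 0.0, 'orange': 0.0}
[246. 164.] 745 c 660.6 71.7 size 92.9 48.9 yaw 1.0 z 58.9 {'white': 0.01, 'blue': 0.24, 'turq': 0.0, 'yellow': 0.0, 'red': 0.0, 'orange': 0.73}
[355. 164.] 771 c 659.8 -194.2 size 92.0 52.3 yaw -5.7 z 58.9 {'white': 0.0, 'blue': 0.0, 'turq': 0.0, 'yellow': 0.24, 'red': 0.0, 'orange': 0.75}
[306. 164.] 757 c 659.7 -74.4 size 91.5 50.2 yaw 1.3 z 58.9 {'white': 0.0, 'blue': 0.0, 'turq': 0.0, 'yellow': 0.0, 'red': 0.23, 'orange': 0.77}
[191. 166.] 775 c 654.2 205.4 size 92.0 52.8 yaw -3.9 z 58.9 {'white': 0.25, 'blue': 0.0, 'turq': 0.0, 'yellow': 0.0, 'red': 0.0, 'orange': 0.75}
[145. 224.] 222 c 520.0 312.7 size 236.7 13.2 yaw -0.2 z 65.6 {'white': 0.0, 'blue': 0.0, 'turq': 0.0, 'yellow': 1.0, 'red': 0.0, 'orange': 0.0}
[ 74. 208.] 573 c 562.3 473.2 size 303.1 151.7 yaw -40.4 z 60.9 {'white': 0.0,
[... 685 characters left out ...]
98, 96) [804.5 -52.6 127.3]
(300, 130) [758.2 -63.   26.4]
(150, 250) [451.3 310.2  14.5]
(70, 250) [451.3 513.2   5.4]
(400, 240) [ 476.6 -306.6   27.3]
handle 302 [480.3   1.7] [26.5 79.1] 15.1 mean [480.1   1.9] zmed 31.7
gauge 903 [485.7 -22.2] [ 40.2 222.1] 14.2 mean [483.5  -5. ] zmed 31.9
blade 269 [504.  -83.6] [17.9 93.5] 15.3 mean [504.3 -84.2] zmed 18.8
reader 288 [464.8  60.4] [36.6 49.4] 14.2 mean [464.9  61.5] zmed 35.6
mat 5409 [483.4 -32.4] [127.8 317.6] 1.4 mean [482.5 -35.3] zmed 2.0
tub 10721 [ 487.9 -402.9] [230.8 265.1] 86.5 mean [ 485.2 -403.2] zmed 5.3
crate 10736 [502.4 405.4] [266.4 233.4] 0.1 mean [499.4 405.8] zmed 5.3
label [813.75468183 -53.7874925  142.32268285]
```

```bash
python3 - <<'E'
from h import *
c=load('top0'); cv2.imwrite('pics/t_a.png',cv2.resize(c['pixels'][60:190,160:400],None,fx=3.3,fy=3.3,interpolation=cv2.INTER_CUBIC))
c=load('side0'); cv2.imwrite('pics/s_a.png',cv2.resize(c['pixels'][120:300,210:440],None,fx=3.3,fy=3.3,interpolation=cv2.INTER_CUBIC))
E
```

```text
(no output)
```

View pics/t_a.png

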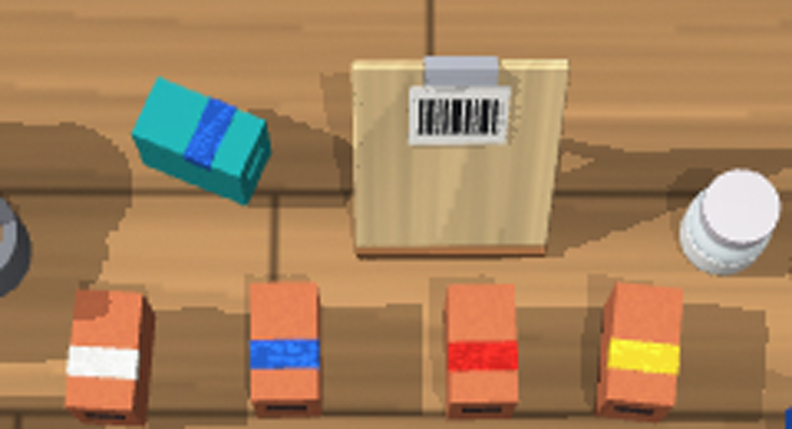

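View pics/s_a.png

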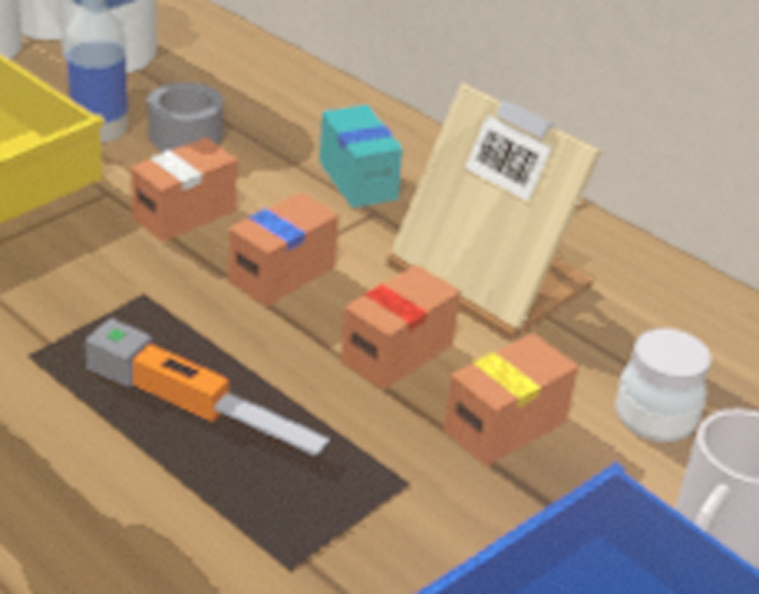

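```bash
python3 - <<'E'
from h import *
c=load('top0'); P=cloud(c); hsv=cv2.cvtColor(c['pixels'],cv2.COLOR_BGR2HSV)
for nm,box in [('top0',(84,128,275,322))]:
    Q=P[box[0]:box[1],box[2]:box[3]].reshape(-1,3); Q=Q[(Q[:,2]>25)&(Q[:,2]<155)]
    for _ in range(4):
        A=np.c_[Q[:,1:],np.ones(len(Q))]; k,_r,_,_=np.linalg.lstsq(A,Q[:,0],rcond=None); e=Q[:,0]-A@k; Q=Q[abs(e)<6]
    print(k,len(Q),'lean',np.degrees(np.arctan(k[1])),'yaw',np.degrees(np.arctan(-k[0])))
S,V=hsv[...,1],hsv[...,2]
m=np.zeros(S.shape,np.uint8); m[80:110,278:322]=((S<45)&(V>150))[80:110,278:322]; 
m=cv2.morphologyEx(m,cv2.MORPH_CLOSE,np.ones((3,3)));
n,l,s_,ce=cv2.connectedComponentsWithStats(m)
for i in range(1,n): 
    q=P[l==i]; print(s_[i],ce[i],np.median(q,0).round(1))
v,u=np.mgrid[82:108,282:316]; bars=(V[82:108,282:316]<70)
print('bars',u[bars].mean(),v[bars].mean(),u[bars].min(),u[bars].max(),v[bars].min(),v[bars].max(),np.median(P[82:108,282:316][bars],0).round(1))
for z in (130,): print(ray(c,u[bars].mean(),v[bars].mean(),z).round(1))
# board edges left/right ray onto plane
s=load('side0'); Ps=cloud(s); hs=cv2.cvtColor(s['pixels'],cv2.COLOR_BGR2HSV)
w=np.zeros(S.shape,bool); w[152:184,348:380]=1
b=w&(hs[...,2]<90); print('side bars',np.argwhere(b).mean(0)[::-1], np.median(Ps[b],0).round(1))
u,v=np.argwhere(b).mean(0)[::-1]; print(ray(s,u,v,130))
Q=Ps[150:205,335:385].reshape(-1,3); Q=Q[(Q[:,2]>35)&(Q[:,2]<150)&(Q[:,0]>700)]
for _ in range(5):
    A=np.c_[Q[:,1:],np.ones(len(Q))]; k,_r,_,_=np.linalg.lstsq(A,Q[:,0],rcond=None); e=Q[:,0]-A@k; Q=Q[abs(e)<6]
print(k,len(Q),'lean',np.degrees(np.arctan(k[1])),'yaw',np.degrees(np.arctan(-k[0])))
goal((482.2,1.7-5+5,160),-75); goal((482.2,1.7,24),-75)
E
```

```text
[-6.10342286e-03  4.66689033e-01  7.47206264e+02] 2000 lean 25.017945790374654 yaw 0.349696028173787
[284  80  31  24 519] [298.74566474  91.28709056] [812.9 -53.7 141.9]
bars 298.7142857142857 94.53571428571429 287 310 90 100 [807.  -52.9 131.1]
[807.  -54.1 130. ]
side bars [364. 164.] [807.  -53.9 141.8]
[823.18155041 -42.51438018 130.        ]
[-1.20086719e-02  4.70824266e-01  7.46822281e+02] 1846 lean 25.212194334496562 yaw 0.688013148855987
k 0 shift [-429.6 -455.5   81.6] turn [-1.000e-02 -2.000e-02 -2.636e+01] q7 -0.08
k 180 shift [-429.6 -455.5   81.6] turn [-0.01  0.01  9.64] q7 -0.08
k 0 shift [-429.6 -455.4  217.6] turn [-1.000e-02 -2.000e-02 -2.636e+01] q7 -0.08
k 180 shift [-429.6 -455.4  217.6] turn [-0.01  0.01  9.64] q7 -0.08
```

```bash
python3 -m pendant '[[[-430,-455,81],[0,0,9.64]],[[-430,-455,81],[0,0,9.64]],[[-430,-455,81],[0,0,9.64]],[[-430,-455,81],[0,0,9.64]],[[-430,-455,81],[0,0,9.64]],[[-430,-455,81],[0,0,9.64]],[[-430,-455,81],[0,0,9.64]],[[-430,-455,81],[0,0,9.64]],[[-430,-455,81],[0,0,9.64]],[[-430,-455,81],[0,0,9.64]],[[-430,-455,81],[0,0,9.64]],[[-430,-455,81],[0,0,9.64]]]' 100 30; python3 -c "
from h import *
st(); goal((482,2,120),-75); goal((482,2,25),-75)"
```

```text
time: 1.15
tcp_pos: [445.9, 125.4, 177.4]
ee_rot: [1.912, 2.493, 0.001]
contact_force: [0.5, -0.0, -0.0]
finger_gap: 0.998
t 1.15 tcp [445.9 125.4 177.4] toolx [-0.259  0.966  0.   ] toolz [ 0.  0. -1.] F [ 0.5 -0.  -0. ] gap 0.998 q [-0.73  0.21  0.37  2.13 -0.11  0.81 -0.03]
k 0 shift [-128.5    2.9   57.4] turn [ 1.0e-02  1.0e-02 -3.6e+01] q7 -0.03
k 180 shift [-128.5    2.9   57.4] turn [ 0. -0.  0.] q7 -0.03
k 0 shift [-128.6    2.8  152.4] turn [ 1.0e-02  1.0e-02 -3.6e+01] q7 -0.03
k 180 shift [-128.6    2.8  152.4] turn [ 0. -0.  0.] q7 -0.03
```

```bash
python3 -m pendant '[[[-128.5,3,57],[0,0,0]],[[-128.5,3,57],[0,0,0]],[[-128.5,3,57],[0,0,0]],[[-128.5,3,57],[0,0,0]],[[-128.5,3,57],[0,0,0]],[[-128.5,3,57],[0,0,0]]]'; python3 -c "
from h import *
st(); shot('wrist','w1')"
```

```text
time: 1.65
tcp_pos: [481.7, 3.3, 120.1]
ee_rot: [-1.915, -2.49, 0.002]
contact_force: [-0.6, 0.7, 0.3]
finger_gap: 0.999
t 1.65 tcp [481.7   3.3 120.1] toolx [-0.257  0.967  0.   ] toolz [-0.001 -0.    -1.   ] F [-0.6  0.7  0.3] gap 0.999 q [-0.46  0.35  0.39  2.14 -0.21  0.69  0.33]
```

View pics/w1.png

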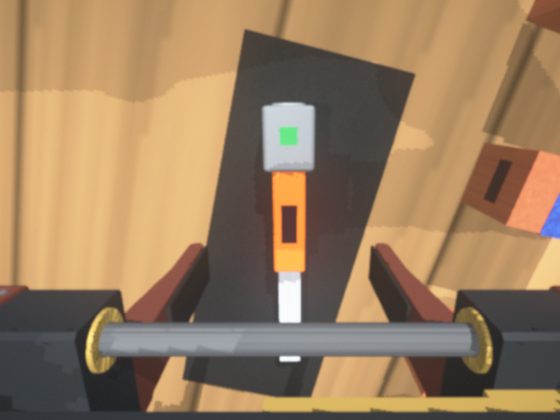

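The gauge is centred between the jaws: handle at (289,222), jaw midline at about column 290. I'll check the handle centre by casting a ray, then descend.

```bash
python3 -c "
from h import *
c=load('w1'); print(ray(c,289,222,33).round(1), ray(c,288,136,37).round(1),ray(c,289,355,20).round(1))
goal((482,2,25),-75)"
python3 -m pendant '[[[0,0,40],[0,0,0]],[[0,0,75],[0,0,0]],[[0,0,90],[0,0,0]],[[0,0,95],[0,0,0]],[[0,0,95],[0,0,0]]]'; python3 -c "
from h import *
st(); shot('wrist','w2')"
```

```text
[482.1   3.5  33. ] [465.4  64.1  37. ] [ 515.6 -122.4   20. ]
k 0 shift [-2.6 -0.6 95.6] turn [ 1.0e-02 -0.0e+00 -3.6e+01] q7 0.33
k 180 shift [-2.6 -0.6 95.6] turn [-0.   -0.01  0.  ] q7 0.33
time: 2.12
tcp_pos: [481.5, 5.5, 25.0]
ee_rot: [-1.908, -2.494, 0.001]
contact_force: [-0.6, -0.3, 0.1]
finger_gap: 0.999
t 2.12 tcp [481.5   5.5  25. ] toolx [-0.261  0.965  0.001] toolz [-0.002  0.    -1.   ] F [-0.6 -0.3  0.1] gap 0.999 q [-0.38  0.52  0.3   2.18 -0.32  0.48  0.43]
```

View pics/w2.png

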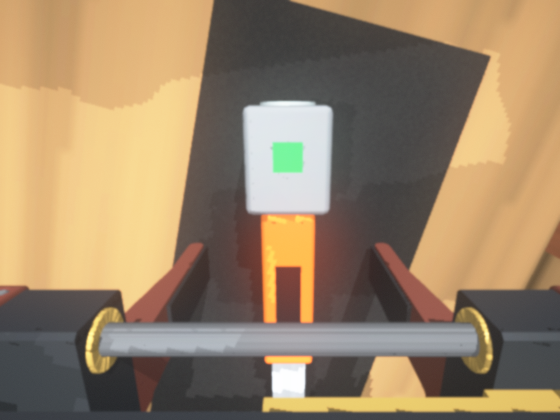

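The jaws straddle the handle (column 288) symmetrically, so I'll close and lift.

```bash
python3 -m pendant '[[[0,0,0],[0,0,0]],[[0,0,0],[0,0,0]],[[0,0,0],[0,0,0]],[[0,0,0],[0,0,0]],[[0,0,0],[0,0,0]],[[0,0,0],[0,0,0]],[[0,0,0],[0,0,0]],[[0,0,0],[0,0,0]]]' 10 40;  python3 -m pendant '[[[0,0,-15],[0,0,0]],[[0,0,-50],[0,0,0]],[[0,0,-90],[0,0,0]],[[0,0,-110],[0,0,0]],[[0,0,-110],[0,0,0]]]'; python3 -c "
from h import *
st(); shot('wrist','w3');shot('side','s3'); goal((623,-53.5,134),0.5)"
```

```text
time: 2.83
tcp_pos: [482.0, 3.8, 25.5]
ee_rot: [-1.913, -2.492, 0.0]
contact_force: [0.5, -0.1, 0.1]
finger_gap: 0.435
time: 3.25
tcp_pos: [484.7, 4.0, 139.5]
ee_rot: [1.91, 2.488, 0.009]
contact_force: [0.6, -0.5, -0.1]
finger_gap: 0.103
t 3.25 tcp [484.7   4.  139.5] toolx [-0.258  0.966 -0.   ] toolz [ 0.007  0.002 -1.   ] F [ 0.6 -0.5 -0.1] gap 0.103 q [-0.49  0.32  0.42  2.12 -0.19  0.73  0.32]
k 0 shift [-92.1 121.    2.1] turn [ 1.00e-02 -2.00e-02  2.09e+01] q7 0.32
k 180 shift [-92.1 121.    2.1] turn [ 2.00e-02  1.00e-02 -1.51e+01] q7 0.32
```

View pics/s3.png

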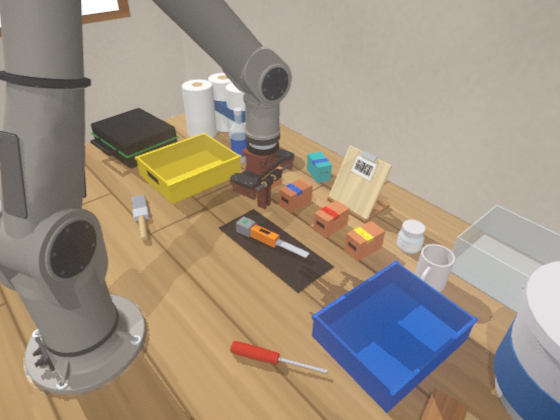

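The fingers were still closing when I lifted, and the gauge is still on the mat at (262,235). I'll open, go back down and close for longer.

```bash
python3 -m pendant '[[[0,0,0],[0,0,0]],[[0,0,0],[0,0,0]],[[0,0,0],[0,0,0]],[[0,0,0],[0,0,0]],[[0,0,0],[0,0,0]],[[0,0,30],[0,0,0]],[[0,0,60],[0,0,0]],[[0,0,70],[0,0,0]],[[0,0,70],[0,0,0]]]' 80; python3 -c "
from h import *
st(); c=shot('wrist','w4'); goal((482,3,25),-75)"
```

```text
time: 4.1
tcp_pos: [480.0, 3.6, 63.3]
ee_rot: [-1.91, -2.489, 0.007]
contact_force: [-0.4, 0.5, 0.1]
finger_gap: 0.744
t 4.1 tcp [480.    3.6  63.3] toolx [-0.259  0.966  0.   ] toolz [-0.005 -0.001 -1.   ] F [-0.4  0.5  0.1] gap 0.744 q [-0.43  0.45  0.35  2.17 -0.28  0.57  0.4 ]
k 0 shift [-0.7  0.8 39.8] turn [-0.    0.05 35.99] q7 0.4
k 180 shift [-0.7  0.8 39.8] turn [-0.03 -0.   -0.01] q7 0.4
```

View pics/w4.png

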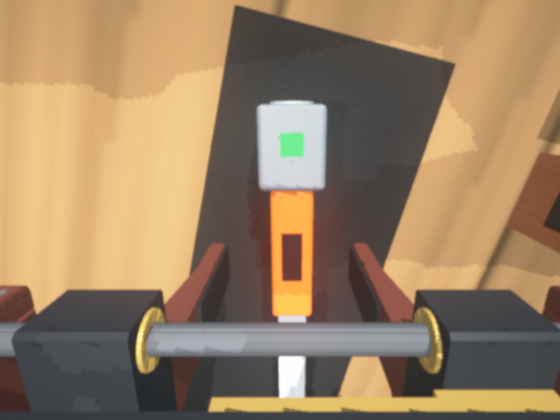

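The handle is centred between the open jaws again, at (292,250).

```bash
python3 -m pendant '[[[0,1,30],[0,0,0]],[[0,1,39],[0,0,0]],[[0,1,39],[0,0,0]],[[0,1,39],[0,0,0]]]'; python3 -m pendant '[[[0,0,0],[0,0,0]],[[0,0,0],[0,0,0]],[[0,0,0],[0,0,0]],[[0,0,0],[0,0,0]],[[0,0,0],[0,0,0]],[[0,0,0],[0,0,0]],[[0,0,0],[0,0,0]],[[0,0,0],[0,0,0]],[[0,0,0],[0,0,0]],[[0,0,0],[0,0,0]],[[0,0,0],[0,0,0]],[[0,0,0],[0,0,0]]]' 10 40;python3 -c "
from h import *
st()"
```

```text
time: 4.48
tcp_pos: [483.1, 4.0, 27.2]
ee_rot: [-1.913, -2.492, 0.0]
contact_force: [-0.2, -0.3, 0.9]
finger_gap: 0.799
time: 5.48
tcp_pos: [482.7, 4.1, 26.5]
ee_rot: [-1.912, -2.492, 0.0]
contact_force: [-2.2, -0.5, 4.8]
finger_gap: 0.27
t 5.48 tcp [482.7   4.1  26.5] toolx [-0.259  0.966  0.   ] toolz [-0.001  0.    -1.   ] F [-2.2 -0.5  4.8] gap 0.27 q [-0.39  0.52  0.31  2.18 -0.33  0.49  0.44]
```

```bash
python3 -m pendant '[[[0,0,-10],[0,0,0]],[[0,0,-40],[0,0,0]],[[0,0,-80],[0,0,0]],[[0,0,-108],[0,0,0]],[[0,0,-108],[0,0,0]],[[0,0,-108],[0,0,0]]]'; python3 -c "
from h import *
st(); shot('wrist','w5'); goal((620,-53.5,136.5),0.5)"
```

```text
time: 5.98
tcp_pos: [484.2, 4.5, 136.1]
ee_rot: [1.911, 2.491, 0.006]
contact_force: [0.2, -0.1, -1.5]
finger_gap: 0.272
t 5.98 tcp [484.2   4.5 136.1] toolx [-0.259  0.966  0.   ] toolz [ 0.004  0.001 -1.   ] F [ 0.2 -0.1 -1.5] gap 0.272 q [-0.5   0.32  0.43  2.13 -0.2   0.73  0.33]
k 0 shift [-91.5 117.3  -1.6] turn [ 1.00e-02 -2.00e-02  2.09e+01] q7 0.33
k 180 shift [-91.5 117.3  -1.6] turn [ 1.00e-02  1.00e-02 -1.51e+01] q7 0.33
```

View pics/w5.png

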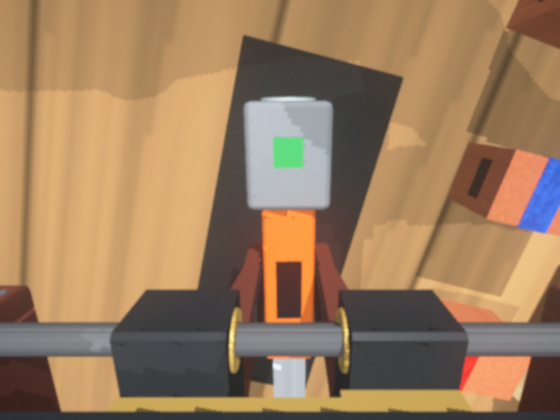

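The gauge is held level, with the reader at (288,150). Next I swing it round to face the board.

```bash
python3 -m pendant '[[[-10,12,0],[0,0,1.4]],[[-20,24,0],[0,0,2.8]],[[-29,35,0],[0,0,4.2]],[[-38,46,0],[0,0,5.6]],[[-45,58,0],[0,0,7]],[[-52,70,0],[0,0,8.4]],[[-60,80,0],[0,0,9.8]],[[-68,90,0],[0,0,11.2]],[[-75,97,0],[0,0,12.6]],[[-82,105,0],[0,0,14]],[[-86,110,-1],[0,0,15.4]],[[-91,117,-1],[0,0,16.8]]]'; python3 -c "
from h import *
st();  goal((623,-53.5,136.5),0.5)"
```

```text
time: 7.03
tcp_pos: [618.5, -53.8, 133.3]
ee_rot: [3.091, 0.562, -0.006]
contact_force: [-0.7, 0.7, -1.7]
finger_gap: 0.274
t 7.03 tcp [618.5 -53.8 133.3] toolx [ 0.936  0.352 -0.004] toolz [-0.004 -0.001 -1.   ] F [-0.7  0.7 -1.7] gap 0.274 q [-0.56  0.63  0.77  1.82 -0.54  0.92 -0.75]
k 0 shift [ 4.3  1.3 -3.3] turn [-0.    0.04  4.02] q7 -0.75
k 180 shift [ 4.3  1.3 -3.3] turn [ -0.06  -0.   -31.98] q7 -0.75
```

```bash
python3 -m pendant '[[[1,0,-1],[0,0,1.4]],[[2,0,-2],[0,0,2.8]],[[4,1,-2.5],[0,0,4.0]],[[4,1,-2.5],[0,0,4.0]],[[4,1,-2.5],[0,0,4.0]],[[4,1,-2.5],[0,0,4.0]],[[4,1,-2.5],[0,0,4.0]]]'; python3 -c "
from h import *
st();  goal((623,-53.5,136.5),0.5); c=shot('top','t6'); w=shot('wrist','w6');shot('side','s6')
"
```

```text
time: 7.62
tcp_pos: [623.1, -53.0, 137.4]
ee_rot: [-3.141, -0.03, 0.002]
contact_force: [0.1, 0.5, -1.7]
finger_gap: 0.272
t 7.62 tcp [623.1 -53.  137.4] toolx [ 1.     0.019 -0.001] toolz [-0.001  0.    -1.   ] F [ 0.1  0.5 -1.7] gap 0.272 q [-0.61  0.67  0.86  1.81 -0.61  0.95 -1.03]
k 0 shift [-0.1  0.5  0.9] turn [-0.    0.01  0.12] q7 -1.03
k 180 shift [-0.1  0.5  0.9] turn [-2.000e-02 -0.000e+00 -3.588e+01] q7 -1.03
```

View pics/w6.png

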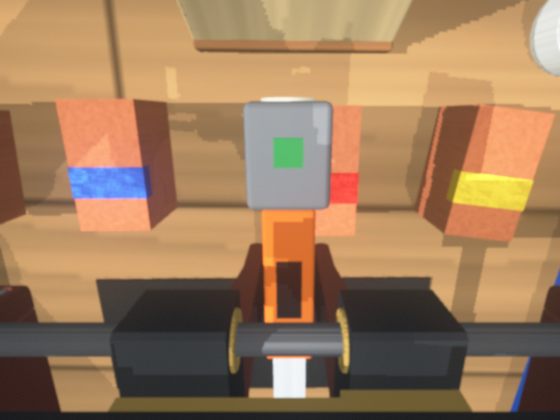

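View pics/t6.png

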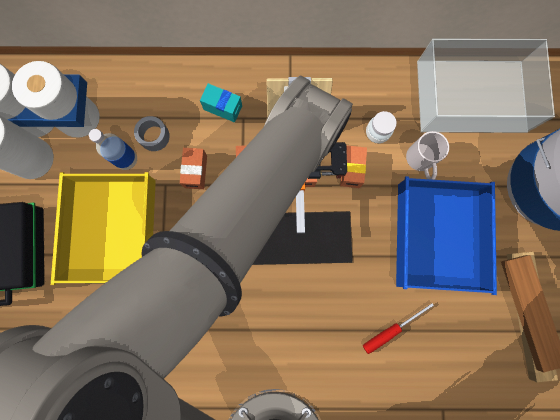

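View pics/s6.png

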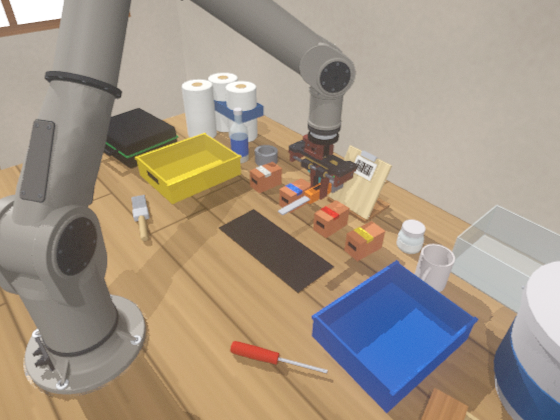

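Wrist view: reader head at (288,150), pointing at the board at the top of the picture. I'll check pitch and yaw from the depth images.

```bash
cat >> h.py <<'E'
def gaugecheck(w,t=None):
    P=cloud(w); r=P[108:200,255:322].reshape(-1,3); r=r[r[:,2]>P[150,288,2]-8]
    A=np.c_[r[:,:2]-r[:,:2].mean(0),np.ones(len(r))]
    for _ in range(3):
        k=np.linalg.lstsq(A,r[:,2],rcond=None)[0]; e=abs(r[:,2]-A@k)<3; r=r[e];A=A[e]
    print('reader top plane dz/dx,dz/dy',k[:2].round(3),'z',k[2].round(1),'centre',r.mean(0).round(1),'n',len(r))
    h=P[215:260,268:310].reshape(-1,3); print('handle top z',np.median(h,0).round(1))
    print('blade pts',[P[v,290].round(1).tolist() for v in (365,375,385)])
E
python3 -c "
from h import *
w=load('w6'); gaugecheck(w)
t=load('t6'); P=cloud(t); hsv=cv2.cvtColor(t['pixels'],cv2.COLOR_BGR2HSV)
m=np.zeros(hsv.shape[:2],bool); m[188:238,285:315]=1; m&=(P[...,2]>80)&(hsv[...,2]>140)
q=P[m]; print(len(q),q.min(0),q.max(0),np.median(q,0)); print(np.polyfit(q[:,0],q[:,1],1),np.polyfit(q[:,0],q[:,2],1)) 
W=np.array([ray(t,u,v,128)[:2] for v,u in np.argwhere(m)],np.float32); print(cv2.minAreaRect(W))
"
```

```text
reader top plane dz/dx,dz/dy [ 0.001 -0.001] z 147.2 centre [685.7 -51.6 147.2] n 6101
handle top z [648.4 -52.4 143.1]
blade pts [[567.6, -54.8, 131.4], [559.2, -54.9, 129.7], [551.8, -55.1, 129.4]]
340 [392.22332144 -64.8863441  124.3495662 ] [5.82578261e+02 2.21610255e-01 1.03755978e+03] [530.1788787  -55.31468255 129.97406305]
[-0.11009446  3.87374236] [  -1.77166989 1083.36029887]
((535.1727294921875, -56.864662170410156), (33.17572784423828, 100.91496276855469), 78.81456756591797)
```

```bash
python3 -m pendant '[[[0,1,0.3],[0,0,0.06]],[[0,2.3,0.6],[0,0,0.12]],[[0,2.3,0.6],[0,0,0.12]],[[0,2.3,0.6],[0,0,0.12]],[[0,2.3,0.6],[0,0,0.12]],[[0,2.3,0.6],[0,0,0.12]],[[0,2.3,0.6],[0,0,0.12]]]'; python3 -c "
from h import *
st();  goal((623,-55.3,136.5),0.5); w=shot('wrist','w7'); gaugecheck(w)
"
```

```text
time: 8.35
tcp_pos: [623.7, -55.2, 137.4]
ee_rot: [-3.142, -0.011, -0.0]
contact_force: [-0.0, 0.7, -1.5]
finger_gap: 0.27
t 8.35 tcp [623.7 -55.2 137.4] toolx [1.    0.007 0.   ] toolz [ 0.  0. -1.] F [-0.   0.7 -1.5] gap 0.27 q [-0.6   0.67  0.86  1.81 -0.61  0.95 -1.04]
k 0 shift [-0.7  0.1  0.9] turn [-0.   -0.   -0.02] q7 -1.04
k 180 shift [-0.7  0.1  0.9] turn [-0.    0.   35.98] q7 -1.04
reader top plane dz/dx,dz/dy [ 0.004 -0.003] z 147.0 centre [685.8 -54.4 147. ] n 5961
handle top z [648.8 -54.7 142.9]
blade pts [[567.1, -56.3, 130.1], [560.7, -56.3, 130.6], [554.6, -56.4, 131.5]]
```

Level and aimed: window at z≈130, about 100 mm from the label. Now I hold it there.

```bash
for i in 1 2; do python3 -m pendant '[[[0,0,0],[0,0,0]],[[0,0,0],[0,0,0]],[[0,0,0],[0,0,0]],[[0,0,0],[0,0,0]],[[0,0,0],[0,0,0]],[[0,0,0],[0,0,0]],[[0,0,0],[0,0,0]],[[0,0,0],[0,0,0]],[[0,0,0],[0,0,0]],[[0,0,0],[0,0,0]]]'; done; python3 -c "
from h import *
st();  goal((483,-2,136),-89)
"
```

```text
time: 9.23
tcp_pos: [623.6, -55.3, 137.4]
ee_rot: [-3.142, -0.011, 0.0]
contact_force: [0.3, 0.2, -1.1]
finger_gap: 0.272
time: 10.07
tcp_pos: [623.7, -55.3, 137.4]
ee_rot: [-3.142, -0.011, 0.0]
contact_force: [0.2, -0.5, -2.1]
finger_gap: 0.271
t 10.07 tcp [623.7 -55.3 137.4] toolx [ 1.     0.007 -0.   ] toolz [-0.  0. -1.] F [ 0.2 -0.5 -2.1] gap 0.271 q [-0.6   0.67  0.86  1.81 -0.61  0.96 -1.04]
k 0 shift [-140.3  -54.2    1.4] turn [-0.    0.   17.88] q7 -1.04
k 180 shift [-140.3  -54.2    1.4] turn [ -0.    -0.   -18.12] q7 -1.04
```

Held steady for 1.7 s. Now I carry the gauge back to the mat, at about its original pose, and lay it down.

```bash
python3 -m pendant '[[[-12,-5,0],[0,0,-1.4]],[[-25,-10,0],[0,0,-2.8]],[[-38,-15,0],[0,0,-4.2]],[[-50,-20,0],[0,0,-5.6]],[[-62,-25,0],[0,0,-7]],[[-75,-30,0],[0,0,-8.4]],[[-88,-35,0],[0,0,-9.8]],[[-100,-40,0],[0,0,-11.2]],[[-112,-44,0],[0,0,-12.6]],[[-125,-48,0],[0,0,-14]],[[-133,-52,0],[0,0,-15.4]],[[-140,-54,0],[0,0,-16.8]]]';  python3 -c "
from h import *
st();  goal((483,-2,60),-75)
"
```

```text
time: 11.07
tcp_pos: [482.5, -1.9, 137.5]
ee_rot: [-2.321, -2.117, -0.0]
contact_force: [0.1, 0.2, -2.3]
finger_gap: 0.271
t 11.07 tcp [482.5  -1.9 137.5] toolx [0.092 0.996 0.   ] toolz [ 0.  0. -1.] F [ 0.1  0.2 -2.3] gap 0.271 q [-0.58  0.34  0.55  2.13 -0.26  0.74  0.04]
k 0 shift [-0.   0.5 77.5] turn [-1.000e-02 -0.000e+00  3.195e+01] q7 0.04
k 180 shift [-0.   0.5 77.5] turn [ 0.   -0.   -4.05] q7 0.04
```

```bash
python3 -m pendant '[[[0,0.5,20],[0,0,-1.3]],[[0,0.5,40],[0,0,-2.7]],[[0,0.5,60],[0,0,-4.05]],[[0,0.5,85],[0,0,-4.05]],[[0,0.5,100],[0,0,-4.05]],[[0,0.5,104],[0,0,-4.05]],[[0,0.5,106],[0,0,-4.05]],[[0,0.5,108],[0,0,-4.05]],[[0,0.5,109.5],[0,0,-4.05]],[[0,0.5,109.5],[0,0,-4.05]]]';  python3 -c "
from h import *
st();  goal((483,-2,27),-75)
"
```

```text
time: 11.9
tcp_pos: [484.4, -2.2, 28.5]
ee_rot: [1.92, 2.486, 0.002]
contact_force: [0.5, -0.5, -1.8]
finger_gap: 0.271
t 11.9 tcp [484.4  -2.2  28.5] toolx [-0.253  0.968 -0.   ] toolz [ 0.001  0.    -1.   ] F [ 0.5 -0.5 -1.8] gap 0.271 q [-0.39  0.52  0.33  2.17 -0.35  0.49  0.47]
k 0 shift [ 0.6 -1.3  1.5] turn [ 0.000e+00 -2.000e-02  3.593e+01] q7 0.47
k 180 shift [ 0.6 -1.3  1.5] turn [ 0.02  0.   -0.07] q7 0.47
```

```bash
python3 -m pendant '[[[0,0,1],[0,0,0]],[[0,0,1.5],[0,0,0]],[[0,0,2],[0,0,0]],[[0,0,2],[0,0,0]],[[0,0,2],[0,0,0]]]'; python3 -c "
from h import *
st()
"; python3 -m pendant '[[[0,0,2],[0,0,0]],[[0,0,1],[0,0,0]],[[0,0,0],[0,0,0]],[[0,0,0],[0,0,0]],[[0,0,0],[0,0,0]],[[0,0,0],[0,0,0]],[[0,0,0],[0,0,0]],[[0,0,0],[0,0,0]]]' 80;python3 -m pendant '[[[0,0,-30],[0,0,0]],[[0,0,-70],[0,0,0]],[[0,0,-100],[0,0,0]],[[0,0,-100],[0,0,0]]]';python3 -c "
from h import *
st(); shot('wrist','w8')
"
```

```text
time: 12.32
tcp_pos: [484.1, -2.2, 26.5]
ee_rot: [1.92, 2.486, 0.001]
contact_force: [-1.2, 0.1, 4.9]
finger_gap: 0.268
t 12.32 tcp [484.1  -2.2  26.5] toolx [-0.253  0.967  0.   ] toolz [ 0.001  0.001 -1.   ] F [-1.2  0.1  4.9] gap 0.268 q [-0.39  0.53  0.33  2.17 -0.36  0.49  0.47]
time: 12.98
tcp_pos: [483.8, -2.3, 25.9]
ee_rot: [-1.92, -2.486, 0.0]
contact_force: [0.7, 0.5, 0.3]
finger_gap: 0.79
time: 13.32
tcp_pos: [487.0, -2.4, 130.7]
ee_rot: [1.918, 2.481, 0.01]
contact_force: [0.4, 0.2, -0.5]
finger_gap: 0.799
t 13.32 tcp [487.   -2.4 130.7] toolx [-0.252  0.968 -0.   ] toolz [ 0.008  0.002 -1.   ] F [ 0.4  0.2 -0.5] gap 0.799 q [-0.5   0.34  0.46  2.13 -0.23  0.71  0.36]
```

View pics/w8.png

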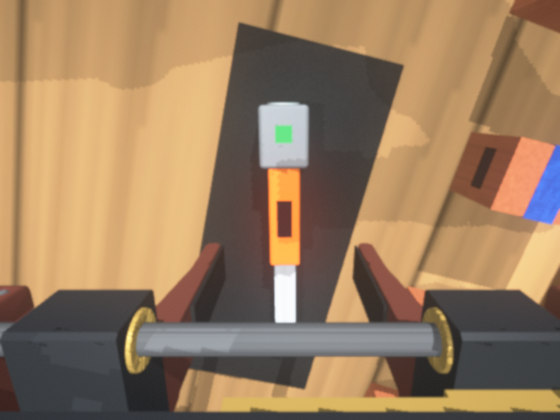

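The gauge is down on the mat and released. I'll turn the gripper half round so the wrist camera looks along the blade, then take it up again.

```bash
for i in 1 2; do python3 -m pendant '[[[0,0,0],[0,0,1.4]],[[0,0,0],[0,0,2.8]],[[0,0,0],[0,0,4.2]],[[0,0,0],[0,0,5.6]],[[0,0,0],[0,0,7]],[[0,0,0],[0,0,8.4]],[[0,0,0],[0,0,9.8]],[[0,0,0],[0,0,11.2]],[[0,0,0],[0,0,12.6]],[[0,0,0],[0,0,14]],[[0,0,0],[0,0,15.4]],[[0,0,0],[0,0,16.8]]]'; done; python3 -c "
from h import *
st(); goal((484,-2.3,70),-75.3)
"
```

```text
time: 14.37
tcp_pos: [483.0, -2.4, 124.8]
ee_rot: [3.092, 0.554, -0.003]
contact_force: [-0.1, 1.2, 0.1]
finger_gap: 0.798
time: 15.37
tcp_pos: [483.1, -2.4, 124.9]
ee_rot: [2.667, -1.657, -0.001]
contact_force: [0.2, 0.0, -0.1]
finger_gap: 0.8
t 15.37 tcp [483.1  -2.4 124.9] toolx [ 0.443 -0.896  0.   ] toolz [-0.002 -0.001 -1.   ] F [ 0.2  0.  -0.1] gap 0.8 q [-1.01  0.66  1.21  2.16 -0.82  0.91 -1.98]
k 0 shift [ 0.3 -1.  54.9] turn [ 0.02 -0.01  2.32] q7 -1.98
k 180 shift [ 0.3 -1.  54.9] turn [ 1.000e-02  3.000e-02 -3.368e+01] q7 -1.98
```

```bash
python3 -m pendant '[[[0,0,0],[0,0,1.2]],[[0,-1,0],[0,0,2.32]],[[0,-1,30],[0,0,2.32]],[[0,-1,55],[0,0,2.32]],[[0,-1,55],[0,0,2.32]],[[0,-1,55],[0,0,2.32]]]'; python3 -c "
from h import *
st(); goal((484,-2.3,26.5),-75.3); shot('wrist','w9')
"
```

```text
time: 15.87
tcp_pos: [483.3, -2.4, 69.9]
ee_rot: [2.49, -1.911, -0.003]
contact_force: [-1.2, -0.2, 0.3]
finger_gap: 0.8
t 15.87 tcp [483.3  -2.4  69.9] toolx [ 0.259 -0.966  0.   ] toolz [-0.004 -0.001 -1.   ] F [-1.2 -0.2  0.3] gap 0.8 q [-0.94  0.76  1.12  2.19 -0.97  0.85 -2.06]
k 0 shift [ 0.1 -0.9 43.4] turn [ 0.04 -0.    0.06] q7 -2.06
k 180 shift [ 0.1 -0.9 43.4] turn [ 1.000e-02  7.000e-02 -3.594e+01] q7 -2.06
```

View pics/w9.png

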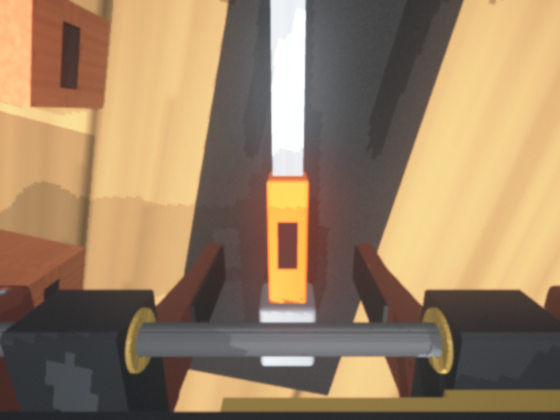

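The blade points up the image at column 288, and the handle is centred between the jaws. Down and grip.

```bash
python3 -m pendant '[[[0,-1,25],[0,0,0]],[[0,-1,38],[0,0,0]],[[0,-1,43],[0,0,0]],[[0,-1,43],[0,0,0]],[[0,-1,43],[0,0,0]]]'; python3 -m pendant '[[[0,0,0],[0,0,0]],[[0,0,0],[0,0,0]],[[0,0,0],[0,0,0]],[[0,0,0],[0,0,0]],[[0,0,0],[0,0,0]],[[0,0,0],[0,0,0]],[[0,0,0],[0,0,0]],[[0,0,0],[0,0,0]],[[0,0,0],[0,0,0]],[[0,0,0],[0,0,0]],[[0,0,0],[0,0,0]]]' 10 40; python3 -c "
from h import *
st(); shot('top','t9'); goal((460,-75,120),0)
"
```

```text
time: 16.33
tcp_pos: [486.2, -1.8, 28.8]
ee_rot: [-2.493, 1.911, -0.001]
contact_force: [0.6, -0.1, 0.3]
finger_gap: 0.801
time: 17.25
tcp_pos: [485.4, -1.6, 27.9]
ee_rot: [2.493, -1.911, -0.001]
contact_force: [-2.2, -0.4, 2.4]
finger_gap: 0.269
t 17.25 tcp [485.4  -1.6  27.9] toolx [ 0.26  -0.966 -0.   ] toolz [-0.  0. -1.] F [-2.2 -0.4  2.4] gap 0.269 q [-0.87  0.81  1.02  2.2  -1.07  0.78 -1.99]
k 0 shift [ 64.2  43.6 -92.1] turn [  0.     0.   -14.99] q7 -1.99
k 180 shift [ 64.2  43.6 -92.1] turn [ 1.000e-02 -0.000e+00  2.101e+01] q7 -1.99
```

View pics/t9.png

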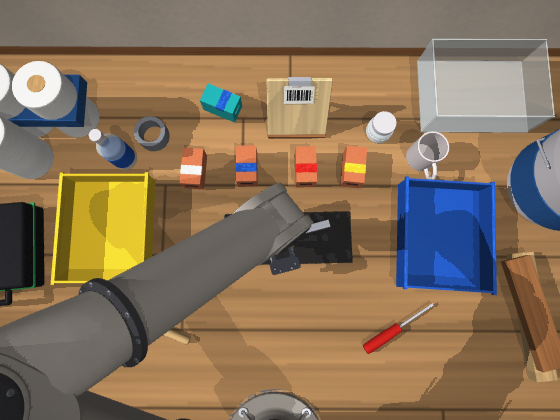

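```bash
python3 -m pendant '[[[0,0,-15],[0,0,0]],[[5,4,-50],[0,0,-1]],[[12,8,-85],[0,0,-2]],[[20,14,-95],[0,0,-3.4]],[[28,20,-95],[0,0,-4.8]],[[35,25,-95],[0,0,-6.2]],[[42,30,-95],[0,0,-7.6]],[[48,34,-95],[0,0,-9]],[[55,38,-95],[0,0,-10.4]],[[60,42,-95],[0,0,-11.8]],[[62,43,-95],[0,0,-13.2]],[[64,44,-95],[0,0,-14.6]]]'; python3 -c "
from h import *
st(); c=load('t9'); fitblocks(c)
"
```

```text
time: 18.3
tcp_pos: [459.6, -75.1, 122.9]
ee_rot: [-3.141, 0.046, -0.001]
contact_force: [-0.6, -0.4, -0.9]
finger_gap: 0.271
t 18.3 tcp [459.6 -75.1 122.9] toolx [ 1.    -0.029  0.   ] toolz [ 0.  0. -1.] F [-0.6 -0.4 -0.9] gap 0.271 q [-0.71  0.45  0.93  2.19 -0.54  0.75 -1.02]
[ 34. 160.] 192 c 672.3 598.3 size 107.6 50.4 yaw -26.1 z 59.0 {'white': 0.01, 'blue': 0.0, 'turq': 0.0, 'yellow': 0.0, 'red': 0.0, 'orange': 0.0}
[526. 193.] 403 c 601.1 -616.7 size 219.4 80.5 yaw 11.3 z 59.3 {'white': 0.0, 'blue': 1.0, 'turq': 0.0, 'yellow': 0.0, 'red': 0.0, 'orange': 0.0}
[246. 164.] 742 c 661.6 71.8 size 90.9 48.9 yaw 1.0 z 59.0 {'white': 0.0, 'blue': 0.24, 'turq': 0.0, 'yellow': 0.0, 'red': 0.0, 'orange': 0.73}
[355. 164.] 762 c 659.6 -194.4 size 91.7 52.2 yaw -6.5 z 59.0 {'white': 0.0, 'blue': 0.0, 'turq': 0.0, 'yellow': 0.25, 'red': 0.0, 'orange': 0.75}
[306. 164.] 759 c 659.7 -74.3 size 91.8 50.4 yaw 1.5 z 59.0 {'white': 0.0, 'blue': 0.0, 'turq': 0.0, 'yellow': 0.0, 'red': 0.23, 'orange': 0.77}
[191. 166.] 765 c 654.4 205.6 size 91.7 52.4 yaw -3.9 z 59.1 {'white': 0.25, 'blue': 0.0, 'turq': 0.0, 'yellow': 0.0, 'red': 0.0, 'orange': 0.75}
[ 92. 210.] 774 c 518.3 416.6 size 234.2 220.1 yaw 0.0 z 62.2 {'white': 0.0, 'blue': 0.0, 'turq': 0.0, 'yellow': 1.0, 'red': 0.0, 'orange': 0.0}
[458. 216.] 739 c 508.2 -414.0 size 226.8 220.4 yaw -3.2 z 62.6 {'white': 0.0, 'blue': 1.0, 'turq': 0.0, 'yellow': 0.0, 'red': 0.0, 'orange': 0.0}
[ 31. 236.] 362 c 481.0 581.5 size 161.9 14.4 yaw 5.3 z 56.6 {'white': 0.0, 'blue': 0.01, 'turq': 0.0, 'yellow': 0.0, 'red': 0.0, 'orange': 0.0}
[521. 264.] 373 c 413.9 -576.6 size 61.6 39.4 yaw -76.3 z 54.1 {'white': 0.0, 'blue': 0.0, 'turq': 0.0, 'yellow': 0.0, 'red': 0.0, 'orange': 1.0}
```

```bash
python3 -c "
from h import *
goal((455,-78.5,44),1.2)
"
```

```text
k 0 shift [-4.6  3.5 78.9] turn [-0.   -0.   -0.57] q7 -1.02
k 180 shift [-4.6  3.5 78.9] turn [-1.000e-02  0.000e+00  3.543e+01] q7 -1.02
```

```bash
python3 -m pendant '[[[-4.6,3.5,30],[0,0,-0.57]],[[-4.6,3.5,60],[0,0,-0.57]],[[-4.6,3.5,75],[0,0,-0.57]],[[-4.6,3.5,78.5],[0,0,-0.57]],[[-4.6,3.5,78.5],[0,0,-0.57]],[[-4.6,3.5,78.5],[0,0,-0.57]]]'; python3 -c "
from h import *
st(); w=shot('wrist','w10'); shot('side','s10'); goal((455,-78.5,44),1.2)
P=cloud(w)
for v in range(20,210,15): print(v,P[v,288].round(1))
"
```

```text
time: 18.8
tcp_pos: [455.5, -78.5, 44.9]
ee_rot: [3.141, 0.024, 0.001]
contact_force: [1.0, 0.7, -1.8]
finger_gap: 0.27
t 18.8 tcp [455.5 -78.5  44.9] toolx [1.    0.015 0.001] toolz [ 0.001 -0.    -1.   ] F [ 1.   0.7 -1.8] gap 0.27 q [-0.54  0.56  0.73  2.24 -0.71  0.58 -0.83]
k 0 shift [-0.9  0.2  1.3] turn [ 0.   -0.02 -0.06] q7 -0.83
k 180 shift [-0.9  0.2  1.3] turn [-3.000e-02 -0.000e+00  3.594e+01] q7 -0.83
20 [570.8 -76.5  36.2]
35 [565.4 -76.6  35.2]
50 [559.2 -76.6  38. ]
65 [553.7 -76.7  36.1]
80 [547.7 -76.8  35.9]
95 [541.6 -76.9  34.8]
110 [535.3 -77.   36.5]
125 [528.8 -77.1  35.9]
140 [522.2 -77.2  36.3]
155 [515.4 -77.3  36.3]
170 [508.5 -77.4  36.6]
185 [501.3 -77.5  36.1]
200 [497.5 -77.5  49.6]
```

View pics/w10.png

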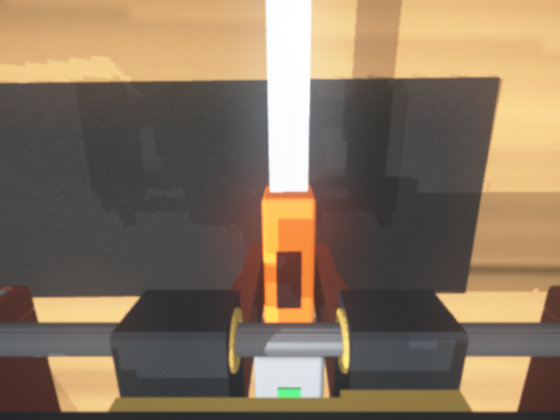

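The blade is level with its top at z≈36, so its centre is at 34. I'll check the side view against the slot.

```bash
python3 -c "
from h import *
c=load('s10'); cv2.imwrite('pics/s10a.png',cv2.resize(c['pixels'][150:290,230:410],None,fx=4,fy=4,interpolation=cv2.INTER_CUBIC))
T=np.linalg.inv(c['T'])
def pr(p): q=T[:3,:3]@p+T[:3,3]; return [float(c['cx']+c['fx']*q[0]/q[2]),float(c['cy']+c['fy']*q[1]/q[2])]
print('tip exp',pr(np.array([590,-75.8,34])),'slot exp',pr(np.array([614.7,-75.3,34])))
"
```

```text
tip exp [313.05839162332745, 228.36436011770405] slot exp [319.34715733489253, 224.48895862008578]
```

View pics/s10a.png

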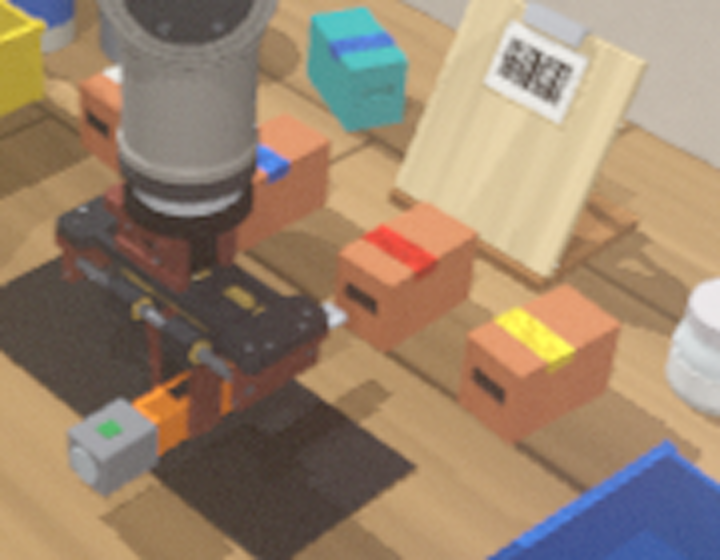

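The tip at about (316,229) lines up with the red slot at (320,224). Going in gently.

```bash
python3 -m pendant '[[[5,0,0.8],[0,0,0]],[[10,0,0.8],[0,0,0]],[[15,0,0.8],[0,0,0]],[[20,0,0.8],[0,0,0]],[[25,0,0.8],[0,0,0]],[[30,0,0.8],[0,0,0]],[[34,0,0.8],[0,0,0]],[[38,0,0.8],[0,0,0]],[[42,0,0.8],[0,0,0]],[[46,0,0.8],[0,0,0]],[[48,0,0.8],[0,0,0]],[[50,0,0.8],[0,0,0]]]'; python3 -m pendant '[[[3,0,0],[0,0,0]],[[6,0,0],[0,0,0]],[[8,0,0],[0,0,0]],[[10,0,0],[0,0,0]],[[12,0,0],[0,0,0]],[[12,0,0],[0,0,0]]]';python3 -c "
from h import *
st(); w=shot('wrist','w11')"
```

```text
time: 19.9
tcp_pos: [505.2, -77.4, 43.5]
ee_rot: [3.141, 0.024, -0.0]
contact_force: [0.5, 0.2, -1.3]
finger_gap: 0.274
time: 20.4
tcp_pos: [517.5, -77.1, 43.6]
ee_rot: [3.141, 0.025, 0.001]
contact_force: [-0.5, -0.4, -0.8]
finger_gap: 0.267
t 20.4 tcp [517.5 -77.1  43.6] toolx [1.    0.016 0.   ] toolz [ 0. -0. -1.] F [-0.5 -0.4 -0.8] gap 0.267 q [-0.52  0.64  0.73  2.1  -0.71  0.66 -0.87]
```

View pics/w11.png

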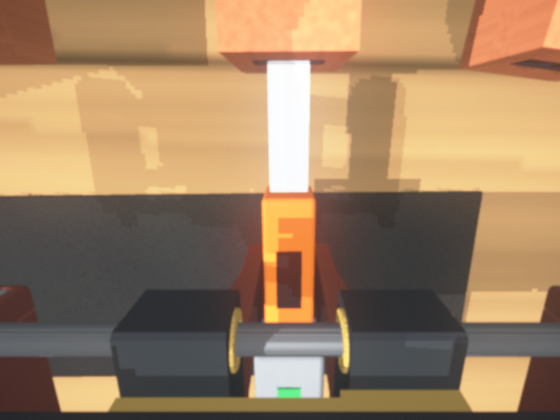

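The blade is inside the red slot at (288,62), well centred. Creeping on in short calls while watching the force.

```bash
python3 -m pendant '[[[1.5,0,0],[0,0,0]],[[3,0,0],[0,0,0]],[[3,0,0],[0,0,0]]]' | grep -E "tcp|force"; for i in 1 2 3 4 5 6; do python3 -m pendant '[[[1,0,0],[0,0,0]],[[1.5,0,0],[0,0,0]]]' | grep -E "tcp|force"; done
```

```text
tcp_pos: [520.4, -77.1, 43.6]
contact_force: [-0.7, -0.6, -1.6]
tcp_pos: [521.6, -77.1, 43.6]
contact_force: [0.9, -0.0, -1.5]
tcp_pos: [523.1, -77.1, 43.6]
contact_force: [-0.0, 0.3, -2.0]
tcp_pos: [524.5, -77.0, 43.6]
contact_force: [-1.2, -1.2, -0.9]
tcp_pos: [524.6, -77.1, 43.3]
contact_force: [-4.8, -0.2, 1.4]
tcp_pos: [526.0, -77.1, 43.2]
contact_force: [-6.5, -0.3, 1.4]
tcp_pos: [527.5, -77.0, 43.2]
contact_force: [-6.2, 0.6, 1.0]
```

Red stops at 45 mm in, so it is plugged. I'll stop at the first contact on the next ones. Retreating straight back.

```bash
python3 -m pendant '[[[-3,0,0],[0,0,0]],[[-10,0,0],[0,0,0]],[[-20,0,0],[0,0,0]],[[-30,0,0],[0,0,0]],[[-40,0,0],[0,0,0]],[[-50,0,0],[0,0,0]],[[-60,0,0],[0,0,0]],[[-68,0,0],[0,0,0]],[[-74,0,0],[0,0,0]],[[-76,0,0],[0,0,0]],[[-76,0,-10],[0,0,0]],[[-76,0,-30],[0,0,0]]]';python3 -c "
from h import *
st(); c=shot('top','t12'); fitblocks(c)
a=np.radians(-3.9); x=455; print('y at tcp', 206+(x-654.4)*np.tan(a)); goal((460,219.3,80),-3.9)"
```

```text
time: 22.7
tcp_pos: [451.9, -78.1, 72.8]
ee_rot: [3.141, 0.025, -0.005]
contact_force: [0.7, 0.1, -0.6]
finger_gap: 0.272
t 22.7 tcp [451.9 -78.1  72.8] toolx [ 1.     0.016 -0.003] toolz [-0.003 -0.    -1.   ] F [ 0.7  0.1 -0.6] gap 0.272 q [-0.6   0.52  0.81  2.23 -0.64  0.64 -0.88]
[ 34. 159.] 193 c 673.1 597.8 size 106.6 48.3 yaw -24.9 z 59.0 {'white': 0.01, 'blue': 0.0, 'turq': 0.0, 'yellow': 0.0, 'red': 0.0, 'orange': 0.0}
[525. 193.] 381 c 601.0 -616.7 size 219.4 80.6 yaw 11.3 z 58.7 {'white': 0.0, 'blue': 0.99, 'turq': 0.0, 'yellow': 0.0, 'red': 0.0, 'orange': 0.0}
[246. 164.] 743 c 661.6 71.8 size 90.9 48.9 yaw 1.0 z 58.9 {'white': 0.01, 'blue': 0.24, 'turq': 0.0, 'yellow': 0.0, 'red': 0.0, 'orange': 0.73}
[306. 163.] 750 c 662.2 -75.0 size 91.1 48.9 yaw -0.3 z 58.9 {'white': 0.0, 'blue': 0.0, 'turq': 0.0, 'yellow': 0.0, 'red': 0.24, 'orange': 0.76}
[355. 164.] 774 c 659.6 -194.3 size 92.2 52.1 yaw -5.9 z 58.9 {'white': 0.0, 'blue': 0.0, 'turq': 0.0, 'yellow': 0.24, 'red': 0.0, 'orange': 0.75}
[191. 166.] 771 c 654.3 205.5 size 91.8 52.6 yaw -3.9 z 58.9 {'white': 0.25, 'blue
[... 261 characters left out ...]
-57.4 z 62.6 {'white': 0.08, 'blue': 0.92, 'turq': 0.0, 'yellow': 0.0, 'red': 0.0, 'orange': 0.0}
[490. 223.] 410 c 510.3 -515.3 size 215.4 45.9 yaw 5.4 z 62.0 {'white': 0.0, 'blue': 1.0, 'turq': 0.0, 'yellow': 0.0, 'red': 0.0, 'orange': 0.0}
[ 31. 237.] 358 c 480.8 581.4 size 162.1 16.2 yaw 6.0 z 56.5 {'white': 0.0, 'blue': 0.01, 'turq': 0.0, 'yellow': 0.0, 'red': 0.0, 'orange': 0.0}
[521. 264.] 375 c 414.5 -576.4 size 62.7 39.3 yaw -77.6 z 54.0 {'white': 0.0, 'blue': 0.0, 'turq': 0.0, 'yellow': 0.0, 'red': 0.0, 'orange': 1.0}
y at tcp 219.59372824284546
k 0 shift [  10.3 -297.9   -3.9] turn [-0.   -0.02  0.95] q7 -0.89
k 180 shift [  10.3 -297.9   -3.9] turn [  0.04  -0.   -35.05] q7 -0.89
```

View pics/t12.png

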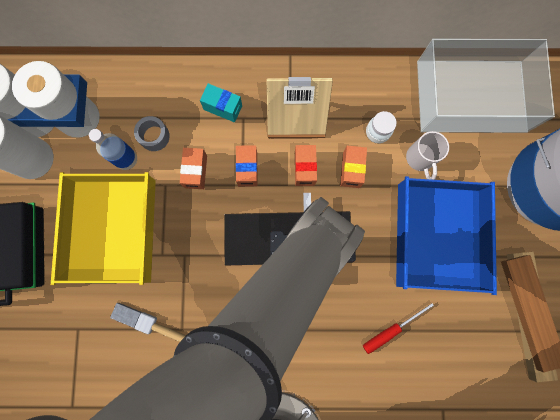

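The view is unchanged apart from red, which has moved about 2.5 mm back. Next is white, at (191,166).

```bash
python3 -m pendant '[[[0,-35,0],[0,0,0.1]],[[0,-75,0],[0,0,0.2]],[[0,-115,0],[0,0,0.3]],[[1,-155,0],[0,0,0.4]],[[2,-195,0],[0,0,0.5]],[[3,-235,0],[0,0,0.6]],[[4,-270,0],[0,0,0.8]],[[5,-290,0],[0,0,0.95]],[[5,-298,10],[0,0,0.95]],[[5,-298,25],[0,0,0.95]],[[5,-298,28],[0,0,0.95]],[[5,-298,28],[0,0,0.95]]]';python3 -c "
from h import *
st(); goal((455,219.8,43.9),-3.9)"
```

```text
time: 23.75
tcp_pos: [452.7, 218.2, 44.5]
ee_rot: [3.138, -0.108, -0.003]
contact_force: [1.0, -0.8, -1.1]
finger_gap: 0.271
t 23.75 tcp [452.7 218.2  44.5] toolx [ 0.998 -0.068 -0.002] toolz [-0.002 -0.002 -1.   ] F [ 1.  -0.8 -1.1] gap 0.271 q [-1.18  0.64  0.79  2.15 -0.77  0.66 -1.49]
k 0 shift [ 2.2 -1.8  0.6] turn [ 0.02  0.02 -0.01] q7 -1.49
k 180 shift [ 2.2 -1.8  0.6] turn [ 3.000e-02 -4.000e-02  3.599e+01] q7 -1.49
```

```bash
python3 -m pendant '[[[5,-1.6,0.5],[0,0,0]],[[10,-1.6,0.5],[0,0,0]],[[15,-1.6,0.5],[0,0,0]],[[18,-1.6,0.5],[0,0,0]],[[20,-1.6,0.5],[0,0,0]],[[24,-1.6,0.5],[0,0,0]],[[28,-1.6,0.5],[0,0,0]],[[32,-1.6,0.5],[0,0,0]],[[36,-1.6,0.5],[0,0,0]],[[40,-1.6,0.5],[0,0,0]],[[44,-1.6,0.5],[0,0,0]],[[44,-1.6,0.5],[0,0,0]]]';python3 -c "
from h import *
st(); shot('wrist','w13')"
```

```text
time: 24.75
tcp_pos: [498.4, 218.4, 45.2]
ee_rot: [-3.14, 0.106, -0.002]
contact_force: [0.9, 0.1, -2.0]
finger_gap: 0.275
t 24.75 tcp [498.4 218.4  45.2] toolx [ 0.998 -0.068  0.001] toolz [ 0.001 -0.    -1.   ] F [ 0.9  0.1 -2. ] gap 0.275 q [-1.11  0.69  0.79  2.05 -0.76  0.71 -1.47]
```

View pics/w13.png

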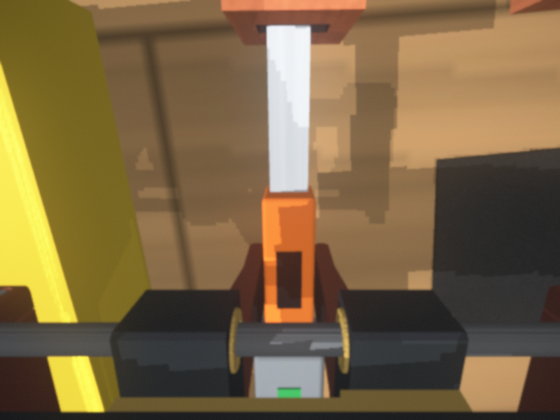

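The blade is in the white slot, about 2 mm left of its centre (slot 257–330, blade at 288). Correcting slightly, then creeping.

```bash
python3 -m pendant '[[[3,1,1],[0,0,0]],[[6,1.5,1.2],[0,0,0]],[[9,1.5,1.2],[0,0,0]],[[12,1.5,1.2],[0,0,0]],[[14,1.5,1.2],[0,0,0]],[[16,1.5,1.2],[0,0,0]],[[16,1.5,1.2],[0,0,0]]]'| grep -E "tcp|force"; python3 -m pendant '[[[1,0,0],[0,0,0]],[[1,0,0],[0,0,0]]]' | grep -E "tcp|force";python3 -m pendant '[[[1,0,0],[0,0,0]],[[1,0,0],[0,0,0]]]' | grep -E "tcp|force"
```

```text
tcp_pos: [513.8, 215.9, 44.0]
contact_force: [0.2, 0.4, -1.3]
tcp_pos: [514.3, 215.9, 43.9]
contact_force: [-0.8, -0.4, -1.7]
tcp_pos: [515.3, 215.9, 43.9]
contact_force: [-0.1, -0.1, -1.7]
```

```bash
python3 -m pendant '[[[1,0,0],[0,0,0]],[[1,0,0],[0,0,0]]]' | grep -E "tcp|force"; python3 -m pendant '[[[0.7,0,0],[0,0,0]],[[0.7,0,0],[0,0,0]]]' | grep -E "tcp|force"
```

```text
tcp_pos: [516.4, 215.7, 43.9]
contact_force: [0.5, -0.1, -2.3]
tcp_pos: [517.1, 215.7, 43.9]
contact_force: [-0.4, 0.2, -1.4]
```

```bash
python3 -m pendant '[[[0.7,0,0],[0,0,0]],[[0.7,0,0],[0,0,0]]]' | grep -E "tcp|force"
```

```text
tcp_pos: [517.8, 215.6, 43.9]
contact_force: [0.4, 0.4, -1.4]
```

```bash
python3 -m pendant '[[[0.7,0,0],[0,0,0]],[[0.7,0,0],[0,0,0]]]' | grep -E "tcp|force"
```

```text
tcp_pos: [518.5, 215.6, 43.9]
contact_force: [-0.4, 0.3, -2.2]
```

```bash
python3 -m pendant '[[[0.7,0,0],[0,0,0]],[[0.7,0,0],[0,0,0]]]' | grep -E "tcp|force"
```

```text
tcp_pos: [519.2, 215.5, 43.9]
contact_force: [-0.3, 0.8, -0.6]
```

```bash
python3 -m pendant '[[[0.7,0,0],[0,0,0]],[[0.7,0,0],[0,0,0]]]' | grep -E "tcp|force"
```

```text
tcp_pos: [519.9, 215.5, 43.9]
contact_force: [0.4, -0.4, -1.5]
```

```bash
python3 -m pendant '[[[0.7,0,0],[0,0,0]],[[0.7,0,0],[0,0,0]]]' | grep -E "tcp|force"
```

```text
tcp_pos: [520.6, 215.5, 43.9]
contact_force: [-0.5, -1.9, -1.5]
```

```bash
python3 -m pendant '[[[0.7,0,0],[0,0,0]],[[0.7,0,0],[0,0,0]]]' | grep -E "tcp|force"
```

```text
tcp_pos: [521.3, 215.4, 43.9]
contact_force: [0.1, -0.6, -1.8]
```

```bash
python3 -m pendant '[[[1,0,0],[0,0,0]],[[1.5,0,0],[0,0,0]]]' | grep -E "tcp|force"
```

```text
tcp_pos: [522.8, 215.3, 43.9]
contact_force: [0.3, 0.7, -1.5]
```

```bash
python3 -m pendant '[[[1,0,0],[0,0,0]],[[1.5,0,0],[0,0,0]]]' | grep -E "tcp|force"
```

```text
tcp_pos: [524.3, 215.2, 43.9]
contact_force: [-0.4, 0.4, -1.6]
```

```bash
python3 -m pendant '[[[1,0,0],[0,0,0]],[[2,0,0],[0,0,0]]]' | grep -E "tcp|force"; python3 -c "
from h import *
shot('wrist','w14')"
```

```text
tcp_pos: [526.2, 215.1, 43.9]
contact_force: [0.5, -0.1, -1.3]
```

View pics/w14.png

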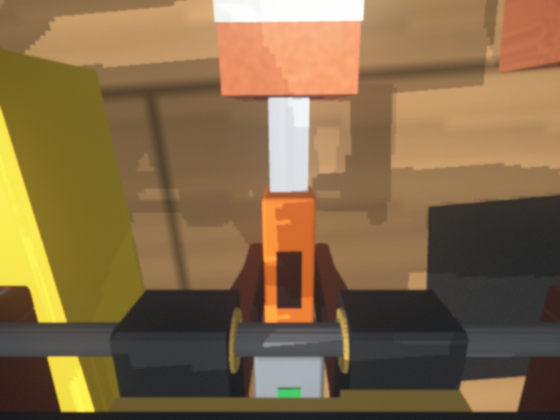

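No contact 7 mm past the mud depth, so white is clear. Continuing right through to the back face.

```bash
python3 -m pendant '[[[4,0,0],[0,0,0]],[[8,0,0],[0,0,0]],[[12,0,0],[0,0,0]],[[16,0,0],[0,0,0]],[[20,0,0],[0,0,0]],[[24,0,0],[0,0,0]],[[27,0,0],[0,0,0]],[[30,0,0],[0,0,0]],[[33,0,0],[0,0,0]],[[35,0,0],[0,0,0]],[[37,0,0],[0,0,0]],[[37,0,0],[0,0,0]]]' | grep -E "tcp|force"; python3 -c "
from h import *
shot('wrist','w15')"
```

```text
tcp_pos: [563.4, 212.5, 43.9]
contact_force: [0.5, 0.7, -1.3]
```

View pics/w15.png

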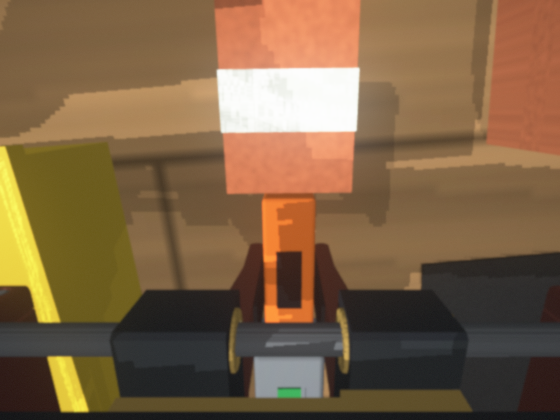

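```bash
python3 -c "
from h import *
w=load('w15'); print(ray(w,290,192,60).round(1), ray(w,290,197,49).round(1)); P=cloud(w)
for v in range(184,206,2): print(v,P[v,290].round(1), P[v,240].round(1))
w=load('w14'); print('front',ray(w,290,95,48).round(1),ray(w,290,76,60).round(1))"

```

```text
[611.6 208.8  60. ] [606.8 209.1  49. ]
184 [614.9 208.6  60. ] [616.2 228.3  59.9]
186 [614.  208.6  59.4] [615.2 228.5  59.1]
188 [613.1 208.7  59.2] [614.5 228.6  59.2]
190 [612.5 208.7  60.3] [613.6 228.8  58.9]
192 [611.3 208.8  58.7] [612.9 228.7  59.6]
194 [605.9 209.1  40. ] [597.7 239.2  -1.4]
196 [605.7 209.1  42.9] [596.6 239.2  -0.9]
198 [605.7 209.1  46.7] [596.  239.    1.3]
200 [605.1 209.2  47.7] [594.  239.6  -1.6]
202 [604.2 209.2  47.8] [592.8 239.8  -1.6]
204 [603.3 209.3  48. ] [ 5.919e+02  2.397e+02 -3.000e-01]
front [611.4 208.8  48. ] [617.3 208.5  60. ]
```

Handle to front face gap is about 5.5 mm, so the tip is about at the back face. 3 mm more to be sure.

```bash
python3 -m pendant '[[[1,0,0],[0,0,0]],[[2,0,0],[0,0,0]],[[3,0,0],[0,0,0]],[[3,0,0],[0,0,0]]]' | grep -E "tcp|force"; python3 -m pendant '[[[-5,0,0],[0,0,0]],[[-15,0,0],[0,0,0]],[[-27,0,0],[0,0,0]],[[-39,0,0],[0,0,0]],[[-51,0,0],[0,0,0]],[[-63,0,0],[0,0,0]],[[-75,0,0],[0,0,0]],[[-87,0,0],[0,0,0]],[[-99,0,0],[0,0,0]],[[-107,0,0],[0,0,0]],[[-113,0,0],[0,0,0]],[[-113,0,0],[0,0,0]]]' | grep -E "tcp|force";python3 -c "
from h import *
st(); c=shot('top','t16'); fitblocks(c); goal((455,68,44),1)"
```

```text
tcp_pos: [566.2, 212.4, 43.9]
contact_force: [-0.7, -0.5, -1.0]
tcp_pos: [451.8, 220.2, 43.8]
contact_force: [-0.1, 0.5, -1.2]
t 29.98 tcp [451.8 220.2  43.8] toolx [ 0.998 -0.066 -0.001] toolz [-0.001  0.    -1.   ] F [-0.1  0.5 -1.2] gap 0.268 q [-1.18  0.64  0.79  2.15 -0.77  0.66 -1.48]
[ 34. 159.] 196 c 673.2 597.9 size 106.5 48.0 yaw -24.9 z 59.6 {'white': 0.02, 'blue': 0.0, 'turq': 0.0, 'yellow': 0.0, 'red': 0.0, 'orange': 0.0}
[525. 193.] 403 c 600.9 -616.0 size 219.4 81.9 yaw 11.3 z 59.3 {'white': 0.0, 'blue': 1.0, 'turq': 0.0, 'yellow': 0.0, 'red': 0.0, 'orange': 0.0}
[246. 164.] 744 c 661.6 71.8 size 90.9 48.9 yaw 1.0 z 58.9 {'white': 0.01, 'blue': 0.24, 'turq': 0.0, 'yellow': 0.0, 'red': 0.0, 'orange': 0.73}
[306. 163.] 745 c 662.2 -75.0 size 91.1 48.9 yaw -0.3 z 59.0 {'white': 0.0, 'blue': 0.0, 'turq': 0.0, 'yellow': 0.0, 'red': 0.24, 'orange': 0.76}
[355. 164.] 771 c 659.4 -194.3 size 92.7 51.9 yaw -5.7 z 58.9 {'white': 0.0, 'blue': 0.0, 'turq': 0.0, 'yellow': 0.24, 'red': 0.0, 'orange': 0.75}
[191. 166.] 768 c 654.2 205.3 size 92.2 52.7 yaw -4.4 z 59.0 {'white': 0.25, 
[... 259 characters left out ...]
0.4 yaw 39.5 z 61.9 {'white': 0.04, 'blue': 0.96, 'turq': 0.0, 'yellow': 0.0, 'red': 0.0, 'orange': 0.0}
[404. 224.] 172 c 511.5 -311.4 size 221.8 12.0 yaw -2.6 z 64.3 {'white': 0.0, 'blue': 1.0, 'turq': 0.0, 'yellow': 0.0, 'red': 0.0, 'orange': 0.0}
[ 31. 236.] 361 c 481.0 581.5 size 161.9 14.4 yaw 5.3 z 57.1 {'white': 0.0, 'blue': 0.0, 'turq': 0.0, 'yellow': 0.0, 'red': 0.0, 'orange': 0.0}
[521. 264.] 372 c 415.1 -576.6 size 62.6 39.2 yaw -78.8 z 53.9 {'white': 0.0, 'blue': 0.0, 'turq': 0.0, 'yellow': 0.0, 'red': 0.0, 'orange': 1.0}
k 0 shift [ 1.230e+01  1.517e+02 -1.000e-01] turn [-0.    0.   -0.97] q7 -1.48
k 180 shift [ 1.230e+01  1.517e+02 -1.000e-01] turn [ 0.    0.   35.03] q7 -1.48
```

View pics/t16.png

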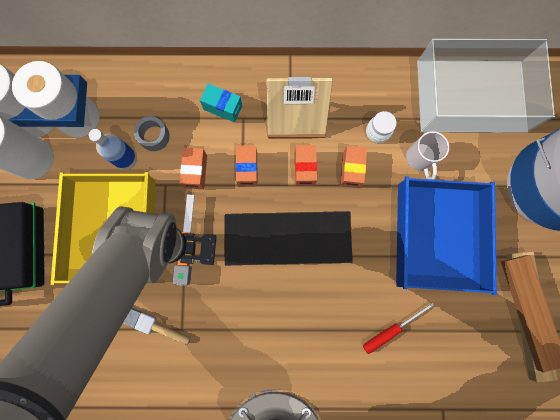

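White hasn't moved. Next is blue, at (246,164).

```bash
python3 -m pendant '[[[0,35,0],[0,0,-0.2]],[[2,75,0],[0,0,-0.4]],[[6,110,0],[0,0,-0.6]],[[9,135,0],[0,0,-0.8]],[[12,148,0],[0,0,-0.97]],[[12,151.5,0],[0,0,-0.97]],[[12,151.5,0],[0,0,-0.97]],[[12,151.5,0],[0,0,-0.97]]]' | grep -E "tcp|force";python3 -c "
from h import *
st(); goal((455,68.4,43.9),1); shot('side','s17')"
```

```text
tcp_pos: [455.5, 68.8, 43.9]
contact_force: [0.9, -0.1, -2.0]
t 30.7 tcp [455.5  68.8  43.9] toolx [1.    0.017 0.   ] toolz [ 0.  0. -1.] F [ 0.9 -0.1 -2. ] gap 0.269 q [-0.88  0.57  0.75  2.24 -0.73  0.59 -1.12]
k 0 shift [-0.5  0.4 -0. ] turn [-0.01 -0.   -0.  ] q7 -1.12
k 180 shift [-0.5  0.4 -0. ] turn [-0.0e+00  1.0e-02  3.6e+01] q7 -1.12
```

```bash
python3 -m pendant '[[[6,0,0],[0,0,0]],[[12,0,0],[0,0,0]],[[18,0,0],[0,0,0]],[[22,0,0],[0,0,0]],[[25,0,0],[0,0,0]],[[28,0,0],[0,0,0]],[[32,0,0],[0,0,0]],[[36,0,0],[0,0,0]],[[40,0,0],[0,0,0]],[[44,0,0],[0,0,0]],[[48,0,0],[0,0,0]],[[48,0,0],[0,0,0]]]' | grep -E "tcp|force";python3 -c "
from h import *
st(); shot('wrist','w18')"
```

```text
tcp_pos: [504.1, 68.8, 44.0]
contact_force: [0.7, 0.1, -1.5]
t 31.75 tcp [504.1  68.8  44. ] toolx [1.    0.017 0.001] toolz [ 0.001 -0.    -1.   ] F [ 0.7  0.1 -1.5] gap 0.273 q [-0.83  0.63  0.75  2.13 -0.72  0.65 -1.13]
```

View pics/w18.png

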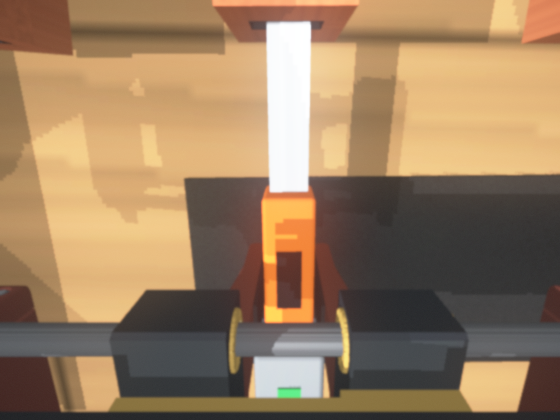

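The blade is in and centred in the blue slot (slot 249–324, blade at 288). Creeping.

```bash
python3 -m pendant '[[[3,0,0],[0,0,0]],[[6,0,0],[0,0,0]],[[9,0,0],[0,0,0]],[[12,0,0],[0,0,0]],[[15,0,0],[0,0,0]],[[17,0,0],[0,0,0]],[[17,0,0],[0,0,0]]]'| grep -E "tcp|force"; python3 -m pendant '[[[1,0,0],[0,0,0]],[[1,0,0],[0,0,0]]]' | grep -E "tcp|force"
```

```text
tcp_pos: [520.7, 69.1, 43.9]
contact_force: [-0.1, 0.6, -1.6]
tcp_pos: [521.1, 69.1, 43.9]
contact_force: [0.4, -0.7, -1.6]
```

```bash
python3 -m pendant '[[[1,0,0],[0,0,0]],[[1,0,0],[0,0,0]]]' | grep -E "tcp|force"
```

```text
tcp_pos: [522.1, 69.2, 43.9]
contact_force: [0.5, -0.1, -1.6]
```

```bash
python3 -m pendant '[[[0.7,0,0],[0,0,0]],[[0.7,0,0],[0,0,0]]]' | grep -E "tcp|force"
```

```text
tcp_pos: [522.9, 69.2, 43.9]
contact_force: [0.1, 0.7, -2.2]
```

```bash
python3 -m pendant '[[[0.7,0,0],[0,0,0]],[[0.7,0,0],[0,0,0]]]' | grep -E "tcp|force"
```

```text
tcp_pos: [523.6, 69.2, 43.9]
contact_force: [0.2, 0.3, -1.8]
```

```bash
python3 -m pendant '[[[0.7,0,0],[0,0,0]],[[0.7,0,0],[0,0,0]]]' | grep -E "tcp|force"
```

```text
tcp_pos: [524.3, 69.2, 43.9]
contact_force: [-0.4, 0.2, -1.3]
```

```bash
python3 -m pendant '[[[0.7,0,0],[0,0,0]],[[0.7,0,0],[0,0,0]]]' | grep -E "tcp|force"
```

```text
tcp_pos: [525.0, 69.2, 43.9]
contact_force: [-0.1, 0.1, -1.9]
```

```bash
python3 -m pendant '[[[0.7,0,0],[0,0,0]],[[0.7,0,0],[0,0,0]]]' | grep -E "tcp|force"
```

```text
tcp_pos: [525.6, 69.2, 43.9]
contact_force: [0.2, -0.4, -0.5]
```

```bash
python3 -m pendant '[[[0.7,0,0],[0,0,0]],[[0.7,0,0],[0,0,0]]]' | grep -E "tcp|force"
```

```text
tcp_pos: [525.6, 69.2, 43.7]
contact_force: [-2.5, 0.1, 0.2]
```

```bash
python3 -m pendant '[[[0.7,0,0],[0,0,0]],[[0.7,0,0],[0,0,0]]]' | grep -E "tcp|force"
```

```text
tcp_pos: [525.7, 69.2, 43.6]
contact_force: [-5.4, -0.1, 1.2]
```

Contact at 525.6 (526.4 expected for mud at 45 mm), so blue is plugged. Retreating.

```bash
python3 -m pendant '[[[-3,0,0],[0,0,0]],[[-10,0,0],[0,0,0]],[[-20,0,0],[0,0,0]],[[-30,0,0],[0,0,0]],[[-40,0,0],[0,0,0]],[[-50,0,0],[0,0,0]],[[-60,0,0],[0,0,0]],[[-68,0,0],[0,0,0]],[[-74,0,0],[0,0,0]],[[-76,0,0],[0,0,0]],[[-76,0,0],[0,0,0]]]' | grep -E "tcp|force";python3 -c "
from h import *
st(); c=shot('top','t19'); fitblocks(c); a=np.tan(np.radians(-5.9)); y=-194.8-(659.6-455)*a; print(y); goal((455,y,44),-5.9)"
```

```text
tcp_pos: [450.5, 68.1, 43.9]
contact_force: [-0.6, 0.9, -0.7]
t 34.8 tcp [450.5  68.1  43.9] toolx [ 1.     0.018 -0.   ] toolz [-0.  0. -1.] F [-0.6  0.9 -0.7] gap 0.271 q [-0.88  0.57  0.75  2.25 -0.73  0.58 -1.12]
[ 34. 160.] 195 c 673.0 597.4 size 106.5 49.3 yaw -24.9 z 59.2 {'white': 0.0, 'blue': 0.0, 'turq': 0.0, 'yellow': 0.0, 'red': 0.0, 'orange': 0.0}
[525. 193.] 400 c 601.1 -617.2 size 219.4 79.5 yaw 11.3 z 59.2 {'white': 0.0, 'blue': 0.99, 'turq': 0.0, 'yellow': 0.0, 'red': 0.0, 'orange': 0.0}
[246. 164.] 743 c 661.6 71.8 size 90.9 48.9 yaw 1.0 z 58.8 {'white': 0.01, 'blue': 0.24, 'turq': 0.0, 'yellow': 0.0, 'red': 0.0, 'orange': 0.73}
[306. 163.] 745 c 662.2 -75.0 size 91.1 48.9 yaw -0.3 z 59.0 {'white': 0.0, 'blue': 0.0, 'turq': 0.0, 'yellow': 0.0, 'red': 0.24, 'orange': 0.76}
[355. 164.] 768 c 659.5 -194.3 size 92.0 52.4 yaw -6.5 z 58.8 {'white': 0.0, 'blue': 0.0, 'turq': 0.0, 'yellow': 0.24, 'red': 0.0, 'orange': 0.75}
[191. 166.] 768 c 654.3 205.8 size 91.7 52.3 yaw -3.4 z 59.0 {'white': 0.25, 'blue': 0.0, 'turq': 0.0, 'yellow': 0.0, 'red': 0.0, 'orange': 0.75}
[ 95. 
[... 187 characters left out ...]
yaw 39.8 z 60.7 {'white': 0.04, 'blue': 0.96, 'turq': 0.0, 'yellow': 0.0, 'red': 0.0, 'orange': 0.0}
[404. 221.] 184 c 512.8 -311.5 size 224.3 12.0 yaw -2.6 z 64.1 {'white': 0.0, 'blue': 1.0, 'turq': 0.0, 'yellow': 0.0, 'red': 0.0, 'orange': 0.0}
[ 31. 236.] 369 c 481.1 580.4 size 161.9 16.6 yaw 5.3 z 56.8 {'white': 0.0, 'blue': 0.0, 'turq': 0.0, 'yellow': 0.0, 'red': 0.0, 'orange': 0.0}
[521. 264.] 372 c 413.8 -576.2 size 62.4 39.4 yaw -76.3 z 54.1 {'white': 0.0, 'blue': 0.0, 'turq': 0.0, 'yellow': 0.0, 'red': 0.0, 'orange': 1.0}
-173.6566467644846
k 0 shift [ -0.5 241.8  -0. ] turn [-0.   -0.01  1.38] q7 -1.12
k 180 shift [ -0.5 241.8  -0. ] turn [ 1.000e-02 -0.000e+00 -3.462e+01] q7 -1.12
```

View pics/t19.png

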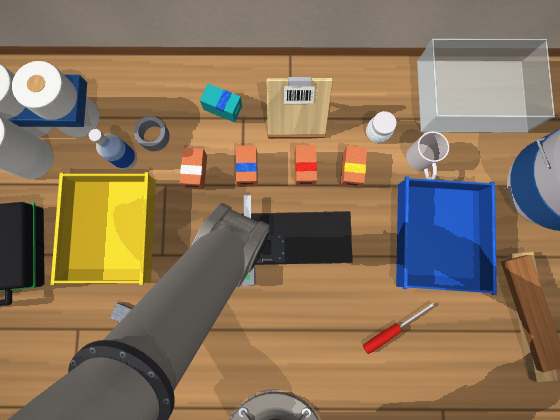

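Nothing else moved. Next is yellow, at (355,164).

```bash
python3 -m pendant '[[[0,35,0],[0,0,0.2]],[[0,75,0],[0,0,0.4]],[[0,115,0],[0,0,0.6]],[[0,155,0],[0,0,0.8]],[[0,190,0],[0,0,1]],[[0,220,0],[0,0,1.2]],[[0,236,0],[0,0,1.4]],[[0,242,0],[0,0,1.4]],[[0,242,0],[0,0,1.4]],[[0,242,0],[0,0,1.4]]]' | grep -E "tcp|force";python3 -c "
from h import *
st(); goal((455,-173.6,43.9),-6)"
```

```text
tcp_pos: [455.4, -173.2, 43.6]
contact_force: [0.3, 0.1, -1.5]
t 35.68 tcp [ 455.4 -173.2   43.6] toolx [ 0.995 -0.104 -0.001] toolz [-0.     0.001 -1.   ] F [ 0.3  0.1 -1.5] gap 0.27 q [-0.34  0.6   0.74  2.18 -0.72  0.62 -0.75]
k 0 shift [-0.3  0.5 -0.3] turn [-0.01  0.01  0.01] q7 -0.75
k 180 shift [-0.3  0.5 -0.3] turn [-1.000e-02 -1.000e-02 -3.599e+01] q7 -0.75
```

```bash
python3 -m pendant '[[[6,0.4,0],[0,0,0]],[[12,0.4,0],[0,0,0]],[[18,0.4,0],[0,0,0]],[[22,0.4,0],[0,0,0]],[[25,0.4,0],[0,0,0]],[[28,0.4,0],[0,0,0]],[[32,0.4,0],[0,0,0]],[[36,0.4,0],[0,0,0]],[[40,0.4,0],[0,0,0]],[[44,0.4,0],[0,0,0]],[[48,0.4,0],[0,0,0]],[[48,0.4,0],[0,0,0]]]' | grep -E "tcp|force";python3 -c "
from h import *
st(); shot('wrist','w20')"
```

```text
tcp_pos: [504.0, -179.5, 44.0]
contact_force: [-0.4, 0.3, -2.4]
t 36.68 tcp [ 504.  -179.5   44. ] toolx [ 0.995 -0.104  0.001] toolz [ 0.001 -0.    -1.   ] F [-0.4  0.3 -2.4] gap 0.273 q [-0.33  0.66  0.74  2.07 -0.72  0.68 -0.79]
```

View pics/w20.png

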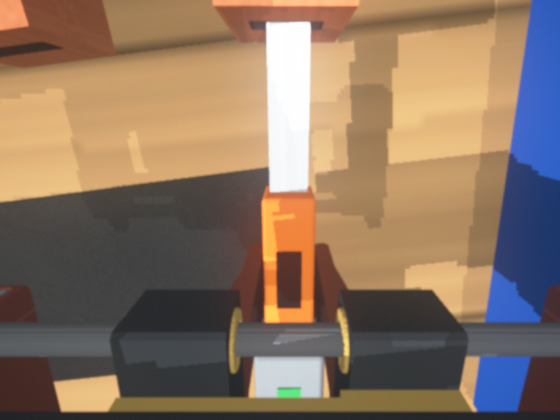

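The blade is centred in yellow's slot (249–324). Creeping.

```bash
python3 -m pendant '[[[3,0,0],[0,0,0]],[[6,0,0],[0,0,0]],[[9,0,0],[0,0,0]],[[12,0,0],[0,0,0]],[[15,0,0],[0,0,0]],[[17,0,0],[0,0,0]],[[17,0,0],[0,0,0]]]'| grep -E "tcp|force"; python3 -m pendant '[[[1,0,0],[0,0,0]],[[1,0,0],[0,0,0]]]' | grep -E "tcp|force"
```

```text
tcp_pos: [520.4, -181.3, 43.9]
contact_force: [0.5, 0.7, -0.8]
tcp_pos: [520.8, -181.3, 43.9]
contact_force: [0.1, -0.2, -0.7]
```

```bash
python3 -m pendant '[[[1,0,0],[0,0,0]],[[1,0,0],[0,0,0]]]' | grep -E "tcp|force"
```

```text
tcp_pos: [521.8, -181.4, 43.9]
contact_force: [0.0, -0.1, -1.4]
```

```bash
python3 -m pendant '[[[0.8,0,0],[0,0,0]],[[0.8,0,0],[0,0,0]]]' | grep -E "tcp|force"
```

```text
tcp_pos: [522.7, -181.5, 43.9]
contact_force: [-0.6, -0.3, -2.0]
```

```bash
python3 -m pendant '[[[0.8,0,0],[0,0,0]],[[0.8,0,0],[0,0,0]]]' | grep -E "tcp|force"
```

```text
tcp_pos: [523.5, -181.6, 43.9]
contact_force: [0.7, -0.2, -1.1]
```

```bash
python3 -m pendant '[[[0.8,0,0],[0,0,0]],[[0.8,0,0],[0,0,0]]]' | grep -E "tcp|force"
```

```text
tcp_pos: [524.3, -181.7, 43.9]
contact_force: [0.3, 0.5, -1.7]
```

```bash
python3 -m pendant '[[[0.8,0,0],[0,0,0]],[[0.8,0,0],[0,0,0]]]' | grep -E "tcp|force"
```

```text
tcp_pos: [525.1, -181.8, 43.9]
contact_force: [-1.3, 0.3, -1.0]
```

```bash
python3 -m pendant '[[[0.8,0,0],[0,0,0]],[[0.8,0,0],[0,0,0]]]' | grep -E "tcp|force"
```

```text
tcp_pos: [526.0, -181.8, 43.9]
contact_force: [-0.6, 0.3, -1.1]
```

```bash
python3 -m pendant '[[[0.8,0,0],[0,0,0]],[[0.8,0,0],[0,0,0]]]' | grep -E "tcp|force"
```

```text
tcp_pos: [526.7, -181.9, 43.9]
contact_force: [0.3, -0.3, -1.9]
```

```bash
python3 -m pendant '[[[0.8,0,0],[0,0,0]],[[0.8,0,0],[0,0,0]]]' | grep -E "tcp|force"
```

```text
tcp_pos: [527.5, -182.0, 43.9]
contact_force: [-0.9, 0.6, -1.1]
```

```bash
python3 -m pendant '[[[0.8,0,0],[0,0,0]],[[0.8,0,0],[0,0,0]]]' | grep -E "tcp|force"
```

```text
tcp_pos: [528.3, -182.1, 43.9]
contact_force: [-0.6, 0.2, -1.9]
```

```bash
python3 -m pendant '[[[0.8,0,0],[0,0,0]],[[0.8,0,0],[0,0,0]]]' | grep -E "tcp|force"
```

```text
tcp_pos: [529.1, -182.2, 43.9]
contact_force: [-0.1, -0.3, -0.4]
```

Already 4 mm past the expected mud with no contact, so yellow is probably clear. On gently.

```bash
python3 -m pendant '[[[1,0,0],[0,0,0]],[[2,0,0],[0,0,0]]]' | grep -E "tcp|force"
```

```text
tcp_pos: [531.0, -182.4, 43.9]
contact_force: [-0.5, -0.7, -2.4]
```

```bash
python3 -m pendant '[[[1,0,0],[0,0,0]],[[2,0,0],[0,0,0]]]' | grep -E "tcp|force"
```

```text
tcp_pos: [533.1, -182.6, 43.9]
contact_force: [0.1, 0.5, -1.5]
```

```bash
python3 -m pendant '[[[4,0,0],[0,0,0]],[[8,0,0],[0,0,0]],[[12,0,0],[0,0,0]],[[16,0,0],[0,0,0]],[[20,0,0],[0,0,0]],[[24,0,0],[0,0,0]],[[28,0,0],[0,0,0]],[[31,0,0],[0,0,0]],[[34,0,0],[0,0,0]],[[36,0,0],[0,0,0]],[[37.5,0,0],[0,0,0]],[[37.5,0,0],[0,0,0]]]' | grep -E "tcp|force"; python3 -c "
from h import *
w=shot('wrist','w21'); P=cloud(w)
for v in range(182,208,2): print(v,P[v,290].round(1), P[v,240].round(1))"
```

```text
tcp_pos: [570.5, -186.6, 43.9]
contact_force: [-0.5, -0.4, -1.7]
182 [ 622.4 -192.4   59.3] [ 624.8 -173.    60.8]
184 [ 621.3 -192.3   57.7] [ 623.6 -172.5   58.9]
186 [ 620.9 -192.3   59.7] [ 622.7 -172.3   58.4]
188 [ 619.9 -192.2   58.7] [ 622.  -172.3   58.7]
190 [ 619.3 -192.1   59.7] [ 621.3 -172.2   59.2]
192 [ 618.2 -192.    58.5] [ 620.6 -172.2   59.8]
194 [ 617.5 -191.9   59.2] [ 619.6 -172.    59.1]
196 [ 612.8 -191.5   43.8] [ 6.049e+02 -1.612e+02 -1.000e-01]
198 [ 612.8 -191.5   47.3] [ 6.035e+02 -1.610e+02 -6.000e-01]
200 [ 612.2 -191.4   48.3] [ 6.023e+02 -1.608e+02 -4.000e-01]
202 [ 611.  -191.3   47.2] [ 601.  -160.5   -1.1]
204 [ 610.3 -191.2   48.2] [ 5.999e+02 -1.604e+02 -5.000e-01]
206 [ 609.4 -191.1   48.1] [ 598.8 -160.3   -0. ]
```

View pics/w21.png

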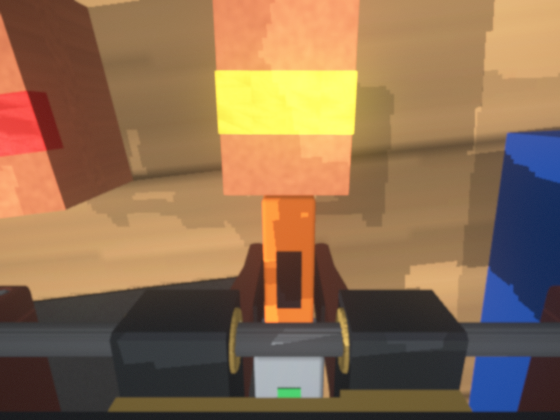

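The gap is 4.3 mm, so the tip is at the back face. A further 2 mm, then out.

```bash
python3 -m pendant '[[[1,0,0],[0,0,0]],[[2,0,0],[0,0,0]],[[2,0,0],[0,0,0]]]' | grep -E "tcp|force"; python3 -m pendant '[[[-5,0,0],[0,0,0]],[[-15,0,0],[0,0,0]],[[-27,0,0],[0,0,0]],[[-39,0,0],[0,0,0]],[[-51,0,0],[0,0,0]],[[-63,0,0],[0,0,0]],[[-75,0,0],[0,0,0]],[[-87,0,0],[0,0,0]],[[-99,0,0],[0,0,0]],[[-109,0,0],[0,0,0]],[[-117,0,0],[0,0,0]],[[-117,0,0],[0,0,0]]]' | grep -E "tcp|force";python3 -c "
from h import *
st(); c=shot('top','t22'); fitblocks(c); goal((484,-2,100),-75)"
```

```text
tcp_pos: [572.4, -186.7, 43.9]
contact_force: [-0.9, -1.4, -1.1]
tcp_pos: [453.5, -174.2, 43.8]
contact_force: [0.1, 0.6, -1.9]
t 41.78 tcp [ 453.5 -174.2   43.8] toolx [ 0.994 -0.106 -0.002] toolz [-0.002  0.001 -1.   ] F [ 0.1  0.6 -1.9] gap 0.27 q [-0.34  0.6   0.74  2.18 -0.72  0.62 -0.75]
[ 34. 159.] 195 c 673.0 597.5 size 106.5 49.0 yaw -24.9 z 58.6 {'white': 0.02, 'blue': 0.0, 'turq': 0.0, 'yellow': 0.0, 'red': 0.0, 'orange': 0.0}
[526. 193.] 398 c 601.1 -616.8 size 219.4 80.2 yaw 11.3 z 59.2 {'white': 0.0, 'blue': 0.99, 'turq': 0.0, 'yellow': 0.0, 'red': 0.0, 'orange': 0.0}
[246. 164.] 745 c 660.5 71.7 size 93.0 48.9 yaw 1.0 z 59.0 {'white': 0.01, 'blue': 0.24, 'turq': 0.0, 'yellow': 0.0, 'red': 0.0, 'orange': 0.73}
[306. 163.] 748 c 662.2 -75.0 size 91.1 48.9 yaw -0.3 z 58.9 {'white': 0.0, 'blue': 0.0, 'turq': 0.0, 'yellow': 0.0, 'red': 0.24, 'orange': 0.76}
[355. 164.] 775 c 659.0 -194.3 size 92.8 52.2 yaw -6.5 z 59.0 {'white': 0.0, 'blue': 0.0, 'turq': 0.0, 'yellow': 0.24, 'red': 0.0, 'orange': 0.75}
[191. 166.] 767 c 654.2 205.6 size 91.7 52.7 yaw -3.4 z 59.0 {'white': 0.
[... 267 characters left out ...]
aw -0.1 z 63.4 {'white': 0.0, 'blue': 0.0, 'turq': 0.0, 'yellow': 1.0, 'red': 0.0, 'orange': 0.0}
[477. 214.] 551 c 556.2 -470.5 size 287.5 154.1 yaw 40.9 z 62.1 {'white': 0.0, 'blue': 1.0, 'turq': 0.0, 'yellow': 0.0, 'red': 0.0, 'orange': 0.0}
[ 31. 237.] 371 c 481.0 580.2 size 161.9 16.3 yaw 6.8 z 57.0 {'white': 0.0, 'blue': 0.0, 'turq': 0.0, 'yellow': 0.0, 'red': 0.0, 'orange': 0.0}
[521. 264.] 377 c 413.8 -576.2 size 62.5 39.4 yaw -76.3 z 54.3 {'white': 0.0, 'blue': 0.0, 'turq': 0.0, 'yellow': 0.0, 'red': 0.0, 'orange': 1.0}
k 0 shift [  10.7 -174.5  -55.9] turn [-0.000e+00  1.000e-02  1.379e+01] q7 -0.75
k 180 shift [  10.7 -174.5  -55.9] turn [-1.000e-02 -0.000e+00 -2.221e+01] q7 -0.75
```

```bash
python3 -m pendant '[[[0,-8,-20],[0,0,0.5]],[[0,-25,-50],[0,0,1.2]],[[1,-45,-56],[0,0,2.5]],[[3,-65,-56],[0,0,3.9]],[[4,-85,-56],[0,0,5.3]],[[5,-105,-56],[0,0,6.7]],[[6,-120,-56],[0,0,8.1]],[[7,-135,-56],[0,0,9.5]],[[8,-150,-56],[0,0,10.9]],[[9,-162,-56],[0,0,12.3]],[[10,-172,-56],[0,0,13.8]],[[11,-174.5,-56],[0,0,13.8]]]' | grep -E "tcp|force";python3 -c "
from h import *
st(); goal((484,-2,32),-75)"
```

```text
tcp_pos: [486.0, -0.0, 99.5]
contact_force: [0.3, -0.2, -1.6]
t 42.83 tcp [486.   -0.   99.5] toolx [ 0.258 -0.966  0.001] toolz [-0.    -0.001 -1.   ] F [ 0.3 -0.2 -1.6] gap 0.274 q [-0.99  0.73  1.2   2.17 -0.92  0.9  -2.1 ]
k 0 shift [ 1.3  2.4 67.5] turn [ 0.01 -0.01 -0.01] q7 -2.1
k 180 shift [ 1.3  2.4 67.5] turn [-1.000e-02 -1.000e-02  3.599e+01] q7 -2.1
```

```bash
python3 -m pendant '[[[0,2,25],[0,0,0]],[[0,2,50],[0,0,0]],[[0,2,62],[0,0,0]],[[0,2,67],[0,0,0]],[[0,2,69],[0,0,0]],[[0,2,70],[0,0,0]],[[0,2,70],[0,0,0]]]' | grep -E "tcp|force";python3 -m pendant '[[[0,0,0.7],[0,0,0]],[[0,0,1.2],[0,0,0]],[[0,0,1.2],[0,0,0]]]' | grep -E "tcp|force"
```

```text
tcp_pos: [483.7, -2.9, 30.5]
contact_force: [-0.4, 0.4, -0.8]
tcp_pos: [483.4, -2.5, 29.0]
contact_force: [-0.1, -0.6, -2.0]
```

```bash
python3 -m pendant '[[[0,0,0.6],[0,0,0]],[[0,0,1],[0,0,0]],[[0,0,1],[0,0,0]]]' | grep -E "tcp|force"; python3 -m pendant '[[[0,0,0.6],[0,0,0]],[[0,0,1],[0,0,0]],[[0,0,1],[0,0,0]]]' | grep -E "tcp|force"
```

```text
tcp_pos: [483.3, -2.5, 27.9]
contact_force: [-0.8, 0.3, 2.1]
tcp_pos: [483.2, -2.5, 27.9]
contact_force: [-4.7, 2.7, 17.8]
```

The gauge is resting on the mat. Releasing.

```bash
python3 -m pendant '[[[0,0,-1],[0,0,0]],[[0,0,-1],[0,0,0]],[[0,0,-1],[0,0,0]]]' | grep -E "tcp|force"; python3 -m pendant '[[[0,0,0],[0,0,0]],[[0,0,0],[0,0,0]],[[0,0,0],[0,0,0]],[[0,0,0],[0,0,0]],[[0,0,0],[0,0,0]],[[0,0,0],[0,0,0]],[[0,0,0],[0,0,0]]]' 90 | grep -E "force|gap";  python3 -m pendant '[[[0,0,-30],[0,0,0]],[[0,0,-70],[0,0,0]],[[0,0,-105],[0,0,0]],[[0,0,-105],[0,0,0]],[[0,0,-105],[0,0,0]]]'; python3 -c "
from h import *
st(); shot('wrist','w23');shot('top','t23')
goal((662.2,-75,140),0)"
```

```text
tcp_pos: [483.3, -2.7, 27.9]
contact_force: [-0.5, 1.0, 4.7]
contact_force: [0.9, 0.6, 0.3]
finger_gap: 0.76
time: 45.42
tcp_pos: [484.2, -2.4, 134.0]
ee_rot: [-2.491, 1.91, -0.003]
contact_force: [-0.4, 0.3, -1.0]
finger_gap: 0.9
t 45.42 tcp [484.2  -2.4 134. ] toolx [ 0.259 -0.966  0.   ] toolz [ 0.003  0.001 -1.   ] F [-0.4  0.3 -1. ] gap 0.9 q [-1.04  0.69  1.28  2.15 -0.85  0.95 -2.14]
k 0 shift [ 116.9 -154.5   -8.1] turn [ 0.0e+00  1.0e-02 -1.5e+01] q7 -2.14
k 180 shift [ 116.9 -154.5   -8.1] turn [ 1.0e-02 -0.0e+00  2.1e+01] q7 -2.14
```

View pics/w23.png

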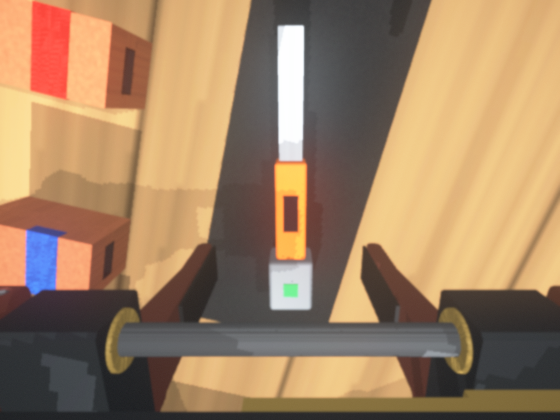

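View pics/t23.png

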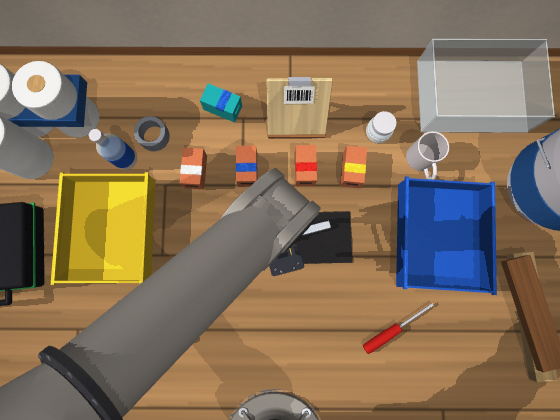

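The gauge is back on the mat. Now I measure the crate and tub rims and head for red.

```bash
python3 -c "
from h import *
c=load('top0'); P=cloud(c); hsv=cv2.cvtColor(c['pixels'],cv2.COLOR_BGR2HSV)
H,S=hsv[...,0],hsv[...,1]
for nm,m in (('crate',(H>20)&(H<35)&(S>120)&(P[...,1]>250)),('tub',(H>100)&(H<125)&(S>150)&(P[...,1]<-250)&(P[...,1]>-560))):
    m=m&(P[...,0]>330)&(P[...,0]<680)
    r=P[m&(P[...,2]>62)&(P[...,2]<76)]; rr=cv2.minAreaRect(r[:,:2].astype(np.float32)); print(nm,len(r),rr,np.percentile(r[:,:2],[1,99],0).round(0).tolist())
    f=P[m&(P[...,2]<9)]; print(' floor',np.percentile(f[:,:2],[2,98],0).round(0).tolist(),np.median(f[:,2]))
"
python3 -m pendant '[[[8,-13,-3],[0,0,-1.4]],[[18,-26,-5],[0,0,-2.8]],[[28,-39,-8],[0,0,-4.2]],[[38,-52,-8],[0,0,-5.6]],[[48,-65,-8],[0,0,-7]],[[58,-78,-8],[0,0,-8.4]],[[68,-91,-8],[0,0,-9.8]],[[78,-104,-8],[0,0,-11.2]],[[90,-120,-8],[0,0,-12.6]],[[102,-136,-8],[0,0,-14]],[[112,-148,-8],[0,0,-15]],[[117,-154.5,-8],[0,0,-15]]]' 100 | grep -E "tcp|force"; python3 -c "
from h import *
st(); c=shot('wrist','w24'); goal((662,-75,120),0)"
```

```text
crate 1387 ((502.83660888671875, 415.21990966796875), (267.6063537597656, 216.85708618164062), 0.0834796130657196) [[372.0, 307.0], [633.0, 522.0]]
 floor [[383.0, 338.0], [623.0, 514.0]] 3.961859735172311
tub 1380 ((487.22857666015625, -412.0654296875), (216.54234313964844, 265.6116943359375), 86.69666290283203) [[353.0, -524.0], [621.0, -299.0]]
 floor [[367.0, -511.0], [607.0, -333.0]] 4.053139555092912
tcp_pos: [663.1, -76.7, 139.1]
contact_force: [-0.3, 0.4, 0.2]
t 46.52 tcp [663.1 -76.7 139.1] toolx [ 1.     0.002 -0.001] toolz [-0.001  0.001 -1.   ] F [-0.3  0.4  0.2] gap 1.001 q [-0.51  0.71  0.81  1.7  -0.6   1.   -1.05]
k 0 shift [-1.7 -1.9 19.3] turn [-0.    0.01 -0.03] q7 -1.05
k 180 shift [-1.7 -1.9 19.3] turn [1.000e-02 0.000e+00 3.597e+01] q7 -1.05
```

View pics/w24.png

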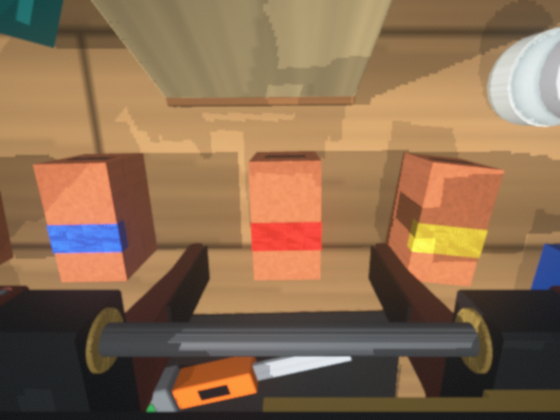

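Red is centred between the jaws (columns 250–322). Down and grip.

```bash
python3 -m pendant '[[[-1.5,-1.5,35],[0,0,0]],[[-1.5,-1.5,65],[0,0,0]],[[-1.5,-1.5,88],[0,0,0]],[[-1.5,-1.5,98],[0,0,0]],[[-1.5,-1.5,98],[0,0,0]],[[-1.5,-1.5,98],[0,0,0]]]' | grep -E "tcp|force"; python3 -m pendant '[[[0,0,0],[0,0,0]],[[0,0,0],[0,0,0]],[[0,0,0],[0,0,0]],[[0,0,0],[0,0,0]],[[0,0,0],[0,0,0]],[[0,0,0],[0,0,0]],[[0,0,0],[0,0,0]],[[0,0,0],[0,0,0]],[[0,0,0],[0,0,0]],[[0,0,0],[0,0,0]]]' 40 45; python3 -c "
from h import *
st(); goal((545,-410,165),-3)"
```

```text
tcp_pos: [660.7, -74.2, 42.7]
contact_force: [-0.6, -0.3, 0.9]
time: 47.9
tcp_pos: [661.3, -74.3, 43.0]
ee_rot: [-3.142, 0.0, -0.001]
contact_force: [-1.2, -0.5, 4.6]
finger_gap: 0.565
t 47.9 tcp [661.3 -74.3  43. ] toolx [ 1. -0.  0.] toolz [ 0.  0. -1.] F [-1.2 -0.5  4.6] gap 0.565 q [-0.46  0.82  0.72  1.75 -0.7   0.85 -0.99]
k 0 shift [-116.2  335.7 -122. ] turn [-0.  -0.   0.6] q7 -0.99
k 180 shift [-116.2  335.7 -122. ] turn [ 1.00e-02 -0.00e+00 -3.54e+01] q7 -0.99
```

```bash
python3 -m pendant '[[[0,0,-15],[0,0,0]],[[0,0,-50],[0,0,0]],[[0,0,-90],[0,0,0]],[[-5,15,-122],[0,0,0]],[[-15,45,-122],[0,0,0.1]],[[-28,80,-122],[0,0,0.2]],[[-41,118,-122],[0,0,0.3]],[[-54,156,-122],[0,0,0.4]],[[-67,194,-122],[0,0,0.5]],[[-80,232,-122],[0,0,0.6]],[[-93,268,-122],[0,0,0.6]],[[-106,300,-122],[0,0,0.6]]]'; python3 -m pendant '[[[-6,20,0],[0,0,0]],[[-10,34,0],[0,0,0]],[[-10,36,0],[0,0,0]],[[-10,36,0],[0,0,0]],[[-10,36,0],[0,0,0]]]';python3 -c "
from h import *
st(); goal((545,-410,60),-3); shot('wrist','w25');shot('side','s25')"
```

```text
time: 48.9
tcp_pos: [553.2, -376.1, 164.6]
ee_rot: [-3.14, 0.084, 0.002]
contact_force: [0.8, -1.0, -5.2]
finger_gap: 0.567
time: 49.32
tcp_pos: [543.8, -407.9, 164.2]
ee_rot: [-3.139, 0.08, 0.001]
contact_force: [0.5, 0.4, -5.2]
finger_gap: 0.566
t 49.32 tcp [ 543.8 -407.9  164.2] toolx [ 0.999 -0.051 -0.001] toolz [-0.001  0.002 -1.   ] F [ 0.5  0.4 -5.2] gap 0.566 q [ 0.02  0.7   0.82  1.65 -0.58  1.05 -0.6 ]
k 0 shift [  1.4   2.2 104.2] turn [-0.02  0.01  0.01] q7 -0.6
k 180 shift [  1.4   2.2 104.2] turn [-1.000e-02 -3.000e-02 -3.599e+01] q7 -0.6
```

View pics/w25.png

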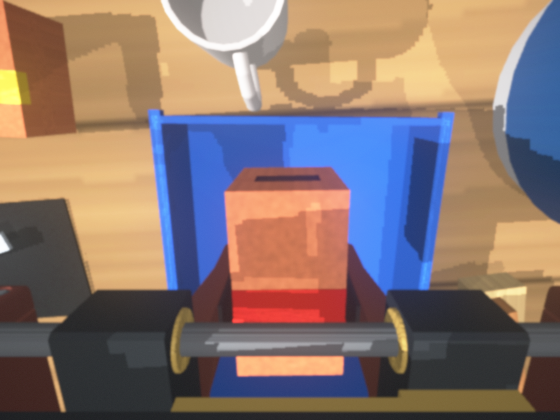

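View pics/s25.png

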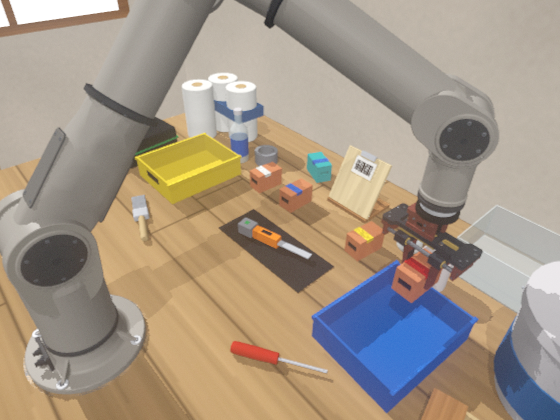

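Red is held over the tub, with clear space all round. Lowering.

```bash
python3 -m pendant '[[[0,1,35],[0,0,0]],[[0,2,70],[0,0,0]],[[0,2,95],[0,0,0]],[[0,2,105],[0,0,0]],[[0,2,110],[0,0,0]],[[0,2,112],[0,0,0]],[[0,2,112],[0,0,0]]]'| grep -E "tcp|force"; python3 -m pendant '[[[0,0,1],[0,0,0]],[[0,0,2],[0,0,0]],[[0,0,2],[0,0,0]]]'| grep -E "tcp|force"
```

```text
tcp_pos: [544.0, -412.0, 53.9]
contact_force: [-0.9, 0.2, -5.3]
tcp_pos: [543.6, -411.9, 51.7]
contact_force: [-0.6, -0.4, -5.4]
```

```bash
python3 -m pendant '[[[0,0,1],[0,0,0]],[[0,0,1.5],[0,0,0]],[[0,0,1.5],[0,0,0]]]'| grep -E "tcp|force"
```

```text
tcp_pos: [543.1, -411.5, 49.2]
contact_force: [0.1, -0.3, -4.9]
```

```bash
python3 -m pendant '[[[0,0,1],[0,0,0]],[[0,0,1],[0,0,0]],[[0,0,1],[0,0,0]]]'| grep -E "tcp|force"
```

```text
tcp_pos: [543.1, -411.6, 48.1]
contact_force: [-0.5, -1.0, -5.2]
```

```bash
python3 -m pendant '[[[0,0,0.7],[0,0,0]],[[0,0,0.7],[0,0,0]],[[0,0,0.7],[0,0,0]]]'| grep -E "tcp|force"
```

```text
tcp_pos: [543.1, -411.6, 48.0]
contact_force: [-2.1, 3.3, 2.8]
```

Contact with the floor at the expected height. Releasing and rising, then on to blue.

```bash
python3 -m pendant '[[[0,0,0],[0,0,0]],[[0,0,0],[0,0,0]],[[0,0,0],[0,0,0]],[[0,0,0],[0,0,0]],[[0,0,0],[0,0,0]],[[0,0,0],[0,0,0]],[[0,0,0],[0,0,0]]]' 100| grep -E "gap|force"; python3 -m pendant '[[[0,0,-30],[0,0,0]],[[0,0,-70],[0,0,0]],[[0,0,-100],[0,0,0]],[[0,0,-110],[0,0,0]],[[0,0,-110],[0,0,0]]]'| grep -E "tcp|force";python3 -c "
from h import *
st(); shot('wrist','w26'); c=shot('top','t26'); fitblocks(c); goal((661,72,150),1)"
```

```text
contact_force: [0.5, -0.8, -0.1]
finger_gap: 0.997
tcp_pos: [544.3, -413.0, 160.8]
contact_force: [0.2, -0.3, 0.2]
t 52.0 tcp [ 544.3 -413.   160.8] toolx [ 0.999 -0.053  0.005] toolz [ 0.005 -0.003 -1.   ] F [ 0.2 -0.3  0.2] gap 1.006 q [ 0.03  0.71  0.82  1.65 -0.58  1.04 -0.59]
[260. 149.] 739 c 697.3 37.3 size 92.6 50.3 yaw -2.4 z 59.1 {'white': 0.01, 'blue': 0.24, 'turq': 0.0, 'yellow': 0.0, 'red': 0.0, 'orange': 0.73}
[ 34. 159.] 197 c 673.0 597.5 size 106.6 49.0 yaw -24.9 z 59.3 {'white': 0.01, 'blue': 0.0, 'turq': 0.0, 'yellow': 0.0, 'red': 0.0, 'orange': 0.0}
[355. 164.] 770 c 659.6 -194.2 size 92.5 52.1 yaw -5.6 z 58.9 {'white': 0.0, 'blue': 0.0, 'turq': 0.0, 'yellow': 0.24, 'red': 0.0, 'orange': 0.75}
[191. 166.] 767 c 654.2 205.3 size 92.2 52.7 yaw -4.4 z 58.7 {'white': 0.24, 'blue': 0.0, 'turq': 0.0, 'yellow': 0.0, 'red': 0.0, 'orange': 0.75}
[ 74. 207.] 558 c 517.3 424.5 size 236.6 208.9 yaw -1.4 z 60.8 {'white': 0.0, 'blue': 0.0, 'turq': 0.0, 'yellow': 1.0, 'red': 0.0, 'orange': 0.0}
[145. 222.] 211 c 520.0 312.5 size 236.6 12.3 yaw 0.3 z 64.7 {'white': 0.0, 'blue': 0.0, 'turq': 0.0, 'yellow': 1.0, 'red': 0.0, 'orange': 0.0}
[ 31. 236.] 361 c 481.1 581.5 size 161.7 14.4 yaw 5.3 z 57.0 {'white': 0.0, 'blue': 0.0, 'turq': 0.0, 'yellow': 0.0, 'red': 0.0, 'orange': 0.0}
k 0 shift [  92.7 -488.5    7. ] turn [-0.01  0.   -0.8 ] q7 -0.59
k 180 shift [  92.7 -488.5    7. ] turn [1.00e-02 2.00e-02 3.52e+01] q7 -0.59
```

View pics/w26.png

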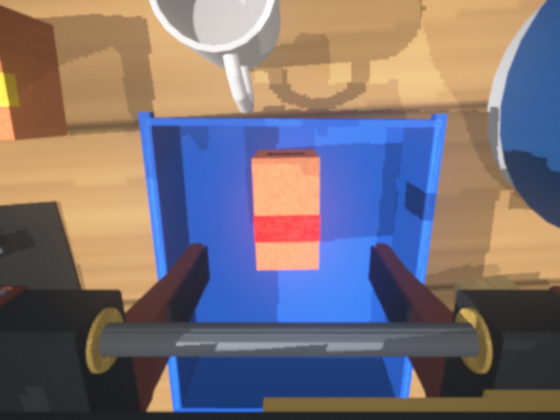

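View pics/t26.png

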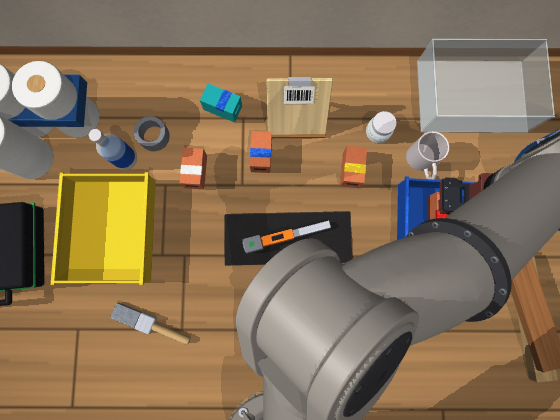

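Red stands upright in the tub at (286,210) in the wrist view. Blue has been knocked: it is now at top-view (260,149), which is (697,37) mm. I go to it there.

```bash
python3 -m pendant '[[[12,-38,0],[0,0,0]],[[24,-78,0],[0,0,0]],[[36,-118,0],[0,0,0]],[[48,-158,0],[0,0,0]],[[60,-198,0],[0,0,0]],[[72,-238,0],[0,0,0]],[[84,-278,0],[0,0,0]],[[96,-318,0],[0,0,0]],[[108,-358,0],[0,0,0]],[[116,-395,0],[0,0,0]],[[122,-425,0],[0,0,0]],[[124,-440,0],[0,0,0]]]'| grep -E "tcp|force";python3 -c "
from h import *
st(); goal((693,37.3,140),-2.4)"
```

```text
tcp_pos: [689.8, 27.9, 154.2]
contact_force: [0.8, 0.9, -1.7]
t 53.1 tcp [689.8  27.9 154.2] toolx [ 0.999 -0.046 -0.004] toolz [-0.004  0.002 -1.   ] F [ 0.8  0.9 -1.7] gap 0.999 q [-0.66  0.74  0.84  1.63 -0.61  1.06 -1.25]
k 0 shift [ 2.8 -9.6 14.2] turn [-0.02  0.05 -0.04] q7 -1.25
k 180 shift [ 2.8 -9.6 14.2] turn [7.000e-02 3.000e-02 3.596e+01] q7 -1.25
```

```bash
python3 -m pendant '[[[3,-9,10],[0,0,0]],[[3,-9,20],[0,0,0]],[[3,-9,20],[0,0,0]],[[3,-9,20],[0,0,0]],[[3,-9,20],[0,0,0]]]'| grep -E "tcp|force";python3 -c "
from h import *
st(); w=shot('wrist','w27'); goal((693,37.3,43),-2.4); P=cloud(w)
m=((P[...,2]>52)&(P[...,2]<66)).astype(np.uint8); m[290:]=0; n,l,s,ce=cv2.connectedComponentsWithStats(m)
for i in range(1,n):
  if s[i,4]>800: q=P[l==i][:,:2].astype(np.float32); print(ce[i],s[i,4],cv2.minAreaRect(q))"
```

```text
tcp_pos: [692.9, 27.0, 137.4]
contact_force: [-0.4, 0.9, 0.1]
t 53.52 tcp [692.9  27.  137.4] toolx [ 0.998 -0.056 -0.   ] toolz [-0.    -0.001 -1.   ] F [-0.4  0.9  0.1] gap 0.999 q [-0.65  0.76  0.83  1.63 -0.63  1.04 -1.25]
k 0 shift [-0.8 -9.9 94.8] turn [ 0.01 -0.   -0.16] q7 -1.25
k 180 shift [-0.8 -9.9 94.8] turn [-1.000e-02 -1.000e-02  3.584e+01] q7 -1.25
[97.28085594 34.17873519] 10468 ((829.9806518554688, 141.4988555908203), (92.41566467285156, 50.41005325317383), 68.22268676757812)
[405.52941176  98.5446906 ] 2618 ((775.7994995117188, -53.407493591308594), (8.007061958312988, 149.72116088867188), 0.6579430103302002)
[272.82504669 213.36262838] 8568 ((699.6842041015625, 38.0157585144043), (50.66921615600586, 90.7293701171875), 87.64413452148438)
[ 52.01660915 257.6011648 ] 4636 ((675.355224609375, 205.45147705078125), (52.12586975097656, 52.56433868408203), 87.00949096679688)
```

View pics/w27.png

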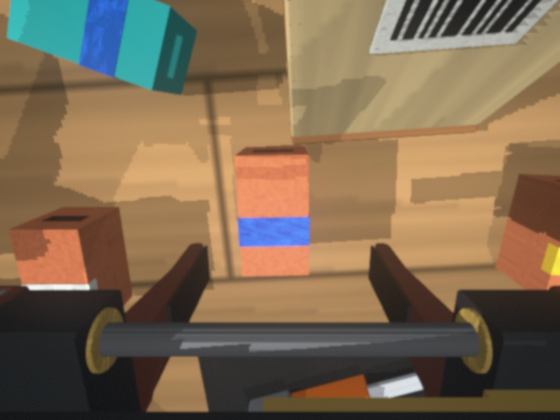

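Wrist view: blue at (273,213), which measures (699.7, 38.0) mm. That agrees with the top view. Shifting 10.5 mm and descending.

```bash
python3 -m pendant '[[[0,-8,0],[0,0,-0.15]],[[0,-10.5,10],[0,0,-0.15]],[[0,-10.5,40],[0,0,-0.15]],[[0,-10.5,70],[0,0,-0.15]],[[0,-10.5,88],[0,0,-0.15]],[[0,-10.5,94],[0,0,-0.15]],[[0,-10.5,94],[0,0,-0.15]],[[0,-10.5,94],[0,0,-0.15]]]'| grep -E "tcp|force"; python3 -m pendant '[[[0,0,0],[0,0,0]],[[0,0,0],[0,0,0]],[[0,0,0],[0,0,0]],[[0,0,0],[0,0,0]],[[0,0,0],[0,0,0]],[[0,0,0],[0,0,0]],[[0,0,0],[0,0,0]],[[0,0,0],[0,0,0]],[[0,0,0],[0,0,0]],[[0,0,0],[0,0,0]]]' 40 45; python3 -c "
from h import *
st(); shot('wrist','w28'); goal((431,-407,165),-3)"
```

```text
tcp_pos: [694.5, 40.6, 44.0]
contact_force: [-0.5, -0.4, 0.7]
time: 55.07
tcp_pos: [694.2, 39.1, 44.0]
ee_rot: [3.139, -0.063, 0.001]
contact_force: [-0.4, -5.1, 4.0]
finger_gap: 0.566
t 55.07 tcp [694.2  39.1  44. ] toolx [ 0.999 -0.04   0.001] toolz [ 0.001 -0.002 -1.   ] F [-0.4 -5.1  4. ] gap 0.566 q [-0.62  0.86  0.74  1.67 -0.71  0.9  -1.2 ]
k 0 shift [-244.9  456.5 -120.5] turn [ 0.02 -0.01  0.14] q7 -1.2
k 180 shift [-244.9  456.5 -120.5] turn [ 1.000e-02  3.000e-02 -3.586e+01] q7 -1.2
```

View pics/w28.png

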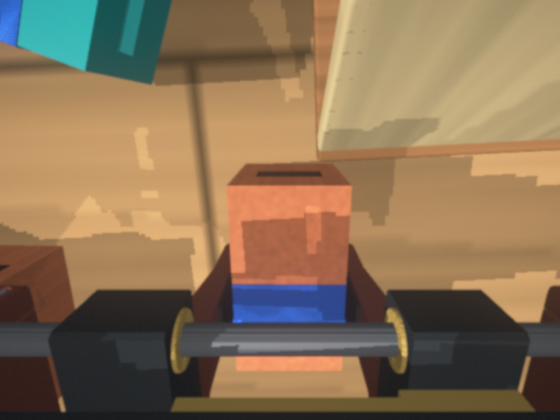

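Blue is gripped. Lifting and carrying it to the tub.

```bash
python3 -m pendant '[[[0,0,-15],[0,0,0]],[[-4,0,-50],[0,0,0]],[[-10,0,-90],[0,0,0]],[[-25,12,-120],[0,0,0]],[[-44,45,-120],[0,0,0]],[[-63,78,-120],[0,0,0]],[[-82,112,-120],[0,0,0]],[[-101,146,-120],[0,0,0]],[[-120,180,-120],[0,0,0.14]],[[-139,214,-120],[0,0,0.14]],[[-155,246,-120],[0,0,0.14]],[[-165,268,-120],[0,0,0.14]]]'| grep -E "tcp|force"; python3 -c "
from h import *
st(); goal((425,-408,165),-3)"
```

```text
tcp_pos: [515.6, -222.3, 163.4]
contact_force: [0.1, -0.9, -6.8]
t 56.12 tcp [ 515.6 -222.3  163.4] toolx [ 0.999 -0.054 -0.002] toolz [-0.002  0.002 -1.   ] F [ 0.1 -0.9 -6.8] gap 0.564 q [-0.37  0.53  0.91  1.95 -0.53  0.92 -0.83]
k 0 shift [-80.5 190.3  -1.7] turn [-0.02  0.02 -0.02] q7 -0.83
k 180 shift [-80.5 190.3  -1.7] turn [3.000e-02 3.000e-02 3.598e+01] q7 -0.83
```

```bash
python3 -m pendant '[[[-14,33,0],[0,0,0]],[[-29,68,0],[0,0,0]],[[-44,103,0],[0,0,0]],[[-59,138,0],[0,0,0]],[[-72,170,0],[0,0,0]],[[-79,187,0],[0,0,0]],[[-80,190,0],[0,0,0]],[[-80,190,0],[0,0,0]],[[-80,190,0],[0,0,0]]]'| grep -E "tcp|force"; python3 -c "
from h import *
st(); shot('wrist','w29'); shot('top','t29'); goal((425,-408,49),-3)"
```

```text
tcp_pos: [429.7, -404.5, 162.9]
contact_force: [0.8, -0.0, -5.7]
t 56.87 tcp [ 429.7 -404.5  162.9] toolx [ 0.999 -0.05  -0.   ] toolz [-0.     0.003 -1.   ] F [ 0.8 -0.  -5.7] gap 0.57 q [ 0.02  0.57  0.87  1.88 -0.53  0.95 -0.48]
k 0 shift [ -5.    4.4 114. ] turn [-0.02  0.    0.04] q7 -0.48
k 180 shift [ -5.    4.4 114. ] turn [ -0.    -0.04 -35.96] q7 -0.48
```

View pics/w29.png

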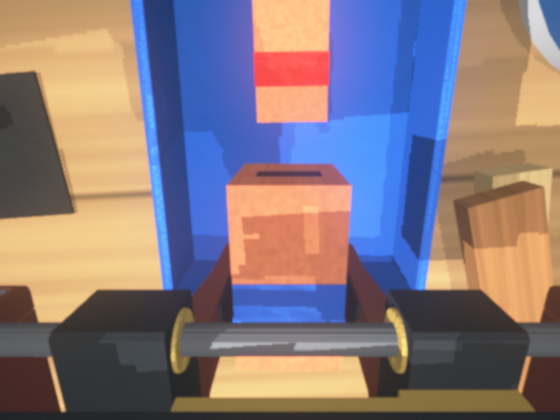

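View pics/t29.png

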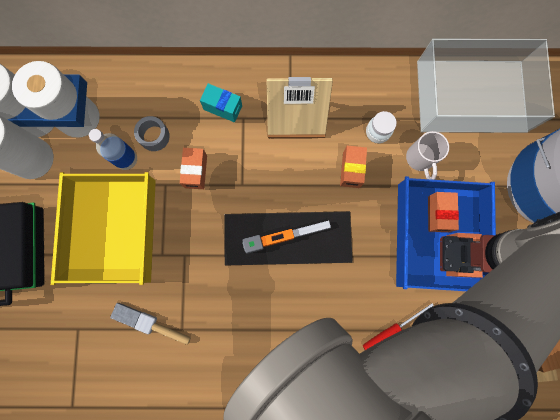

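```bash
python3 -c "
from h import *
w=load('w29'); P=cloud(w); print(ray(w,290,378,0).round(0),P[378,290].round(0),P[260,185].round(0),ray(w,185,262,5).round(0)); print(P[115,290].round(0),P[120,290].round(0))
for v in (170,180,186,200,270): print(P[v,290].round(0))"
```

```text
[ 214. -395.    0.] [ 213. -395.   -1.] [ 382. -305.   29.] [ 369. -296.    5.]
[ 507. -409.   64.] [ 503. -409.   64.]
[ 480. -408.  141.]
[ 481. -408.  168.]
[ 480. -408.  177.]
[ 475. -407.  178.]
[ 443. -406.  178.]
```

Geometry is consistent: red's front is at x≈500 and blue's back at 480. Lowering.

```bash
python3 -m pendant '[[[-4,2,35],[0,0,0]],[[-4,3,70],[0,0,0]],[[-4,3,95],[0,0,0]],[[-4,3,105],[0,0,0]],[[-4,3,109],[0,0,0]],[[-4,3,110],[0,0,0]],[[-4,3,110],[0,0,0]]]'| grep -E "tcp|force"
```

```text
tcp_pos: [425.8, -409.5, 54.7]
contact_force: [0.8, 0.3, -6.0]
```

```bash
python3 -m pendant '[[[0,0,0.8],[0,0,0]],[[0,0,1.5],[0,0,0]],[[0,0,1.5],[0,0,0]]]'| grep -E "tcp|force"
```

```text
tcp_pos: [425.3, -409.4, 52.9]
contact_force: [-0.6, 0.1, -6.1]
```

```bash
python3 -m pendant '[[[0,0,1],[0,0,0]],[[0,0,2.5],[0,0,0]],[[0,0,2.5],[0,0,0]]]'| grep -E "tcp|force"
```

```text
tcp_pos: [424.7, -409.0, 49.4]
contact_force: [-0.8, 0.4, -6.3]
```

```bash
python3 -m pendant '[[[0,0,0.8],[0,0,0]],[[0,0,0.8],[0,0,0]],[[0,0,0.8],[0,0,0]]]'| grep -E "tcp|force"
```

```text
tcp_pos: [424.7, -409.1, 48.9]
contact_force: [-1.7, 1.7, -1.7]
```

```bash
python3 -m pendant '[[[0,0,0.7],[0,0,0]],[[0,0,0.7],[0,0,0]],[[0,0,0.7],[0,0,0]]]'| grep -E "tcp|force"
```

```text
tcp_pos: [424.8, -409.1, 48.9]
contact_force: [-2.4, 3.5, 6.5]
```

Blue is on the tub floor. Releasing and rising.

```bash
python3 -m pendant '[[[0,0,0],[0,0,0]],[[0,0,0],[0,0,0]],[[0,0,0],[0,0,0]],[[0,0,0],[0,0,0]],[[0,0,0],[0,0,0]],[[0,0,0],[0,0,0]],[[0,0,0],[0,0,0]]]' 100| grep -E "gap|force"; python3 -m pendant '[[[0,0,-30],[0,0,0]],[[0,0,-70],[0,0,0]],[[0,0,-100],[0,0,0]],[[0,0,-110],[0,0,0]],[[0,0,-110],[0,0,0]]]'| grep -E "tcp|force";python3 -c "
from h import *
st(); shot('wrist','w30'); c=shot('top','t30'); fitblocks(c); goal((657,-194,150),-6)"
```

```text
contact_force: [-0.4, -0.9, 0.5]
finger_gap: 0.992
tcp_pos: [425.9, -410.4, 160.5]
contact_force: [0.0, -0.9, -0.1]
t 59.55 tcp [ 425.9 -410.4  160.5] toolx [ 0.999 -0.051  0.004] toolz [ 0.004 -0.003 -1.   ] F [ 0.  -0.9 -0.1] gap 0.994 q [ 0.04  0.57  0.87  1.88 -0.54  0.94 -0.47]
[ 34. 160.] 199 c 675.0 598.2 size 106.8 52.0 yaw -21.8 z 58.7 {'white': 0.0, 'blue': 0.0, 'turq': 0.0, 'yellow': 0.0, 'red': 0.0, 'orange': 0.0}
[522. 189.] 340 c 616.3 -606.1 size 198.7 63.2 yaw 1.7 z 59.2 {'white': 0.0, 'blue': 0.99, 'turq': 0.0, 'yellow': 0.0, 'red': 0.0, 'orange': 0.0}
[355. 164.] 771 c 659.6 -194.1 size 92.8 52.2 yaw -5.2 z 58.9 {'white': 0.0, 'blue': 0.0, 'turq': 0.0, 'yellow': 0.24, 'red': 0.0, 'orange': 0.75}
[191. 166.] 771 c 654.1 205.4 size 92.3 52.8 yaw -3.9 z 58.9 {'white': 0.25, 'blue': 0.0, 'turq': 0.0, 'yellow': 0.0, 'red': 0.0, 'orange': 0.75}
[ 74. 208.] 603 c 517.3 425.7 size 236.5 207.2 yaw -1.3 z 61.2 {'white': 0.0, 'blue': 0.0, 'turq': 0.0, 'yellow': 1.0, 'red': 0.0, 'orange': 0.0}
[470. 197.] 433 c 593.9 -453.1 size 240.3 115.4 yaw 53.7 z 62.0 {'white': 0.05, 'blue': 0.95, 'turq': 0.0, 'yellow': 0.0, 'red': 0.0, 'orange': 0.0}
[446. 211.] 870 c 545.1 -411.4 size 92.6 55.1 yaw -3.2 z 63.8 {'white': 0.0, 'blue': 0.0, 'turq': 0.0, 'yellow': 0.0, 'red': 0.23, 'orange': 0.75}
[ 31. 236.] 357 c 481.1 580.4 size 162.1 14.9 yaw 6.3 z 56.8 {'white': 0.0, 'blue': 0.0, 'turq': 0.0, 'yellow': 0.0, 'red': 0.0, 'orange': 0.0}
k 0 shift [ 221.  -226.     7.3] turn [-0.01  0.    0.62] q7 -0.47
k 180 shift [ 221.  -226.     7.3] turn [-0.000e+00 -2.000e-02 -3.538e+01] q7 -0.47
```

View pics/w30.png

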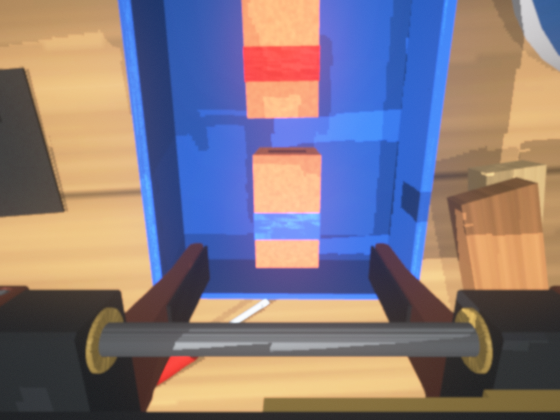

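Red and blue both stand upright in the tub. Now yellow, which is unmoved at (659.6, -194.5).

```bash
python3 -m pendant '[[[26,-28,0],[0,0,0.1]],[[54,-56,0],[0,0,0.2]],[[82,-84,0],[0,0,0.3]],[[110,-112,0],[0,0,0.4]],[[138,-140,0],[0,0,0.5]],[[166,-168,0],[0,0,0.6]],[[194,-196,0],[0,0,0.6]],[[214,-216,8],[0,0,0.6]],[[221,-226,20],[0,0,0.6]],[[221,-226,25],[0,0,0.6]],[[221,-226,25],[0,0,0.6]]]'| grep -E "tcp|force";python3 -c "
from h import *
st(); w=shot('wrist','w31'); goal((657,-194.7,44),-6); P=cloud(w)
m=((P[...,2]>52)&(P[...,2]<66)).astype(np.uint8); m[290:]=0; n,l,s,ce=cv2.connectedComponentsWithStats(m)
for i in range(1,n):
  if s[i,4]>800: q=P[l==i][:,:2].astype(np.float32); print(ce[i],s[i,4],cv2.minAreaRect(q))"
```

```text
tcp_pos: [654.5, -194.8, 129.5]
contact_force: [-0.3, -0.4, -0.1]
t 60.57 tcp [ 654.5 -194.8  129.5] toolx [ 0.995 -0.104 -0.006] toolz [-0.006  0.    -1.   ] F [-0.3 -0.4 -0.1] gap 1.004 q [-0.33  0.76  0.83  1.66 -0.64  1.02 -0.97]
k 0 shift [ 2.8 -2.3 87. ] turn [ 0.01  0.05 -0.02] q7 -0.97
k 180 shift [ 2.8 -2.3 87. ] turn [ 8.000e-02 -2.000e-02  3.598e+01] q7 -0.97
[81.56175973 57.68764805] 2955 ((775.909423828125, -77.330810546875), (14.49574089050293, 104.1136703491211), 5.061418533325195)
[516.38330046 131.39316239] 1521 ((701.4765625, -353.0286560058594), (30.305360794067383, 73.80827331542969), 81.87430572509766)
[287.6861298  214.43271109] 9214 ((661.927001953125, -194.81529235839844), (51.3149299621582, 90.58419036865234), 83.92290496826172)
[497.93382353 255.21507353] 1088 ((622.746337890625, -344.150390625), (35.29633331298828, 80.09503173828125), 20.917634963989258)
```

View pics/w31.png

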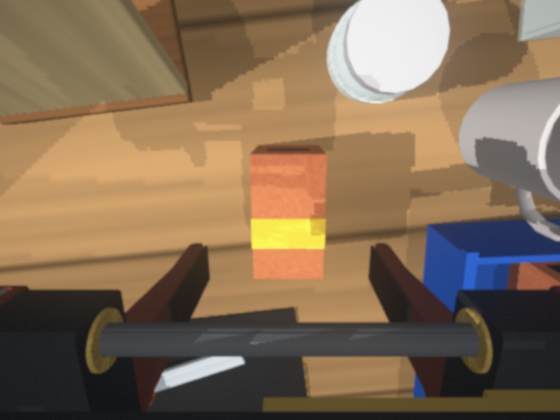

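Yellow is centred between the jaws (251–325). Descending.

```bash
python3 -m pendant '[[[4,-0.5,30],[0,0,0]],[[4,-0.5,60],[0,0,0]],[[4,-0.5,79],[0,0,0]],[[4,-0.5,85],[0,0,0]],[[4,-0.5,85],[0,0,0]],[[4,-0.5,85],[0,0,0]]]'| grep -E "tcp|force"; python3 -m pendant '[[[0,0,0],[0,0,0]],[[0,0,0],[0,0,0]],[[0,0,0],[0,0,0]],[[0,0,0],[0,0,0]],[[0,0,0],[0,0,0]],[[0,0,0],[0,0,0]],[[0,0,0],[0,0,0]],[[0,0,0],[0,0,0]],[[0,0,0],[0,0,0]],[[0,0,0],[0,0,0]]]' 40 45; python3 -m pendant '[[[0,0,-15],[0,0,0]],[[0,0,-50],[0,0,0]],[[0,0,-90],[0,0,0]],[[0,0,-125],[0,0,0]],[[0,0,-125],[0,0,0]]]'| grep -E "tcp|force|gap"; python3 -c "
from h import *
st(); goal((555,413,170),0)"
```

```text
tcp_pos: [660.7, -196.7, 49.2]
contact_force: [0.4, 0.0, 1.2]
time: 61.95
tcp_pos: [661.3, -194.8, 48.2]
ee_rot: [3.137, -0.163, 0.0]
contact_force: [0.2, 0.1, 2.4]
finger_gap: 0.572
tcp_pos: [664.0, -197.0, 180.8]
contact_force: [1.8, -2.1, -4.3]
finger_gap: 0.571
t 62.37 tcp [ 664.  -197.   180.8] toolx [ 0.994 -0.104  0.01 ] toolz [ 0.01  -0.003 -1.   ] F [ 1.8 -2.1 -4.3] gap 0.571 q [-0.35  0.71  0.87  1.61 -0.6   1.09 -1.  ]
k 0 shift [-172.2 -595.3    7.8] turn [ 0.03 -0.11 -1.2 ] q7 -1.0
k 180 shift [-172.2 -595.3    7.8] turn [-0.17 -0.05 34.8 ] q7 -1.0
```

```bash
python3 -m pendant '[[[-11,-37,0],[0,0,-0.1]],[[-22,-75,0],[0,0,-0.2]],[[-33,-114,0],[0,0,-0.3]],[[-44,-153,0],[0,0,-0.4]],[[-55,-192,0],[0,0,-0.5]],[[-66,-231,0],[0,0,-0.6]],[[-77,-270,0],[0,0,-0.7]],[[-88,-309,0],[0,0,-0.8]],[[-99,-348,0],[0,0,-0.9]],[[-110,-387,0],[0,0,-1]],[[-121,-426,0],[0,0,-1.1]],[[-132,-460,0],[0,0,-1.2]]]'| grep -E "tcp|force"; python3 -c "
from h import *
st(); goal((550,413,170),0)
c=load('t30'); P=cloud(c); q=P[120:170,85:136].reshape(-1,3); q=q[(q[:,2]>15)&(q[:,1]>330)&(q[:,1]<460)&(q[:,0]>640)]
for lo,hi in ((15,50),(50,90),(90,130),(130,175),(175,200)):
  r=q[(q[:,2]>lo)&(q[:,2]<hi)]; 
  if len(r): print(lo,len(r),r[:,:2].min(0).round(0),r[:,:2].max(0).round(0))"
```

```text
tcp_pos: [575.4, 279.6, 171.8]
contact_force: [0.8, 1.1, -6.2]
t 63.37 tcp [575.4 279.6 171.8] toolx [ 1.     0.003 -0.003] toolz [-0.003 -0.    -1.   ] F [ 0.8  1.1 -6.2] gap 0.564 q [-1.15  0.66  0.9   1.75 -0.59  1.03 -1.61]
k 0 shift [ -25.  -133.5    1.8] turn [0.   0.03 0.03] q7 -1.61
k 180 shift [ -25.  -133.5    1.8] turn [ -0.05   0.   -35.97] q7 -1.61
15 160 [658. 351.] [764. 403.]
50 186 [658. 357.] [709. 403.]
90 365 [659. 358.] [717. 416.]
130 221 [667. 368.] [707. 407.]
175 161 [674. 373.] [701. 401.]
```

The bottle stands at (688,387). I place yellow at x=540 to stay well clear of it.

```bash
python3 -m pendant '[[[-10,-36,0],[0,0,0]],[[-20,-72,0],[0,0,0]],[[-30,-106,0],[0,0,0]],[[-35,-128,0],[0,0,0]],[[-35,-133,0],[0,0,0]],[[-35,-133,0],[0,0,0]],[[-35,-133,0],[0,0,0]]]'| grep -E "tcp|force"; python3 -c "
from h import *
st(); goal((540,413,53),0); shot('wrist','w32');shot('side','s32')"
```

```text
tcp_pos: [542.0, 408.2, 172.1]
contact_force: [0.5, -1.4, -5.7]
t 63.95 tcp [542.  408.2 172.1] toolx [ 1.     0.001 -0.001] toolz [-0.001 -0.002 -1.   ] F [ 0.5 -1.4 -5.7] gap 0.568 q [-1.31  0.72  0.89  1.65 -0.62  1.08 -1.81]
k 0 shift [ -1.8  -5.  119.1] turn [0.03 0.01 0.01] q7 -1.81
k 180 shift [ -1.8  -5.  119.1] turn [-2.000e-02  4.000e-02 -3.599e+01] q7 -1.81
```

View pics/w32.png

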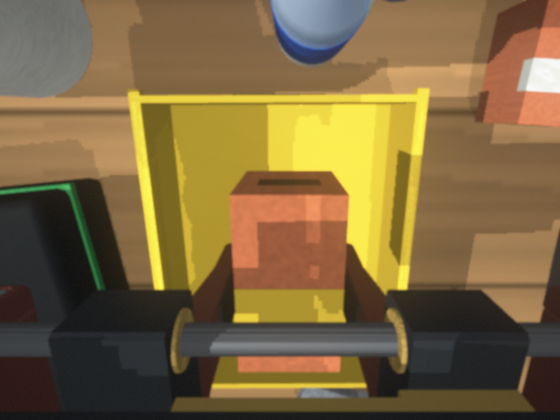

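View pics/s32.png

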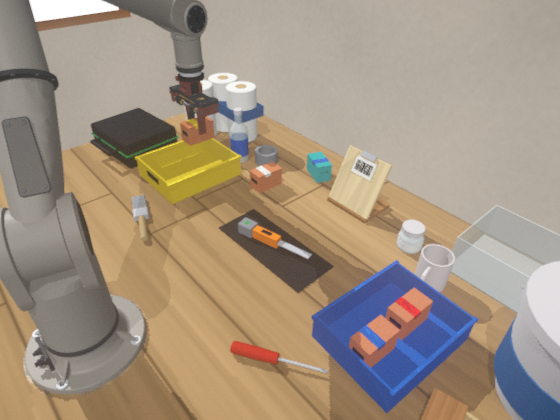

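Yellow hangs over the crate, centred between its walls (145 and 420). Lowering.

```bash
python3 -m pendant '[[[0,-3,35],[0,0,0]],[[0,-4,70],[0,0,0]],[[0,-4,98],[0,0,0]],[[0,-4,109],[0,0,0]],[[0,-4,114],[0,0,0]],[[0,-4,114],[0,0,0]],[[0,-4,114],[0,0,0]]]'| grep -E "tcp|force"
```

```text
tcp_pos: [544.0, 413.2, 60.8]
contact_force: [0.1, 0.5, -4.6]
```

```bash
python3 -m pendant '[[[0,0,1],[0,0,0]],[[0,0,2.5],[0,0,0]],[[0,0,2.5],[0,0,0]]]'| grep -E "tcp|force"
```

```text
tcp_pos: [542.9, 413.9, 57.5]
contact_force: [0.5, -0.8, -5.4]
```

```bash
python3 -m pendant '[[[0,0,1.5],[0,0,0]],[[0,0,3],[0,0,0]],[[0,0,3],[0,0,0]]]'| grep -E "tcp|force"
```

```text
tcp_pos: [542.3, 413.5, 53.3]
contact_force: [-0.5, -0.1, -6.0]
```

```bash
python3 -m pendant '[[[0,0,0.8],[0,0,0]],[[0,0,0.8],[0,0,0]],[[0,0,0.8],[0,0,0]]]'| grep -E "tcp|force"
```

```text
tcp_pos: [542.3, 413.5, 53.2]
contact_force: [-4.8, -1.3, 2.2]
```

```bash
python3 -m pendant '[[[0,0,0.6],[0,0,0]],[[0,0,0.6],[0,0,0]],[[0,0,0.6],[0,0,0]]]'| grep -E "tcp|force"
```

```text
tcp_pos: [542.3, 413.5, 53.2]
contact_force: [-6.7, -1.3, 9.4]
```

On the floor. Releasing and rising, then white.

```bash
python3 -m pendant '[[[0,0,0],[0,0,0]],[[0,0,0],[0,0,0]],[[0,0,0],[0,0,0]],[[0,0,0],[0,0,0]],[[0,0,0],[0,0,0]],[[0,0,0],[0,0,0]],[[0,0,0],[0,0,0]]]' 100| grep -E "gap|force"; python3 -m pendant '[[[0,0,-30],[0,0,0]],[[0,0,-70],[0,0,0]],[[0,0,-105],[0,0,0]],[[0,0,-115],[0,0,0]],[[0,0,-115],[0,0,0]]]'| grep -E "tcp|force";python3 -c "
from h import *
st(); shot('wrist','w33'); c=shot('top','t33'); fitblocks(c); goal((651,206,135),-4)"
```

```text
contact_force: [0.3, -0.8, -0.9]
finger_gap: 0.998
tcp_pos: [544.4, 414.2, 170.7]
contact_force: [0.3, 0.2, -0.5]
t 66.63 tcp [544.4 414.2 170.7] toolx [1.    0.001 0.005] toolz [ 0.005  0.004 -1.   ] F [ 0.3  0.2 -0.5] gap 0.996 q [-1.31  0.72  0.89  1.64 -0.62  1.08 -1.81]
[525. 193.] 383 c 601.1 -617.2 size 219.4 79.5 yaw 11.3 z 58.9 {'white': 0.0, 'blue': 0.99, 'turq': 0.0, 'yellow': 0.0, 'red': 0.0, 'orange': 0.0}
[191. 166.] 766 c 654.3 205.8 size 91.6 52.3 yaw -3.4 z 58.9 {'white': 0.25, 'blue': 0.0, 'turq': 0.0, 'yellow': 0.0, 'red': 0.0, 'orange': 0.75}
[474. 210.] 577 c 556.1 -470.2 size 290.6 148.5 yaw 39.9 z 61.4 {'white': 0.04, 'blue': 0.96, 'turq': 0.0, 'yellow': 0.0, 'red': 0.0, 'orange': 0.0}
[101. 176.] 175 c 629.1 418.5 size 202.2 14.7 yaw -87.7 z 60.9 {'white': 0.0, 'blue': 0.0, 'turq': 0.0, 'yellow': 1.0, 'red': 0.0, 'orange': 0.0}
[106. 216.] 514 c 543.4 411.9 size 90.0 57.0 yaw 0.1 z 63.7 {'white': 0.0, 'blue': 0.0, 'turq': 0.0, 'yellow': 0.28, 'red': 0.0, 'orange': 0.68}
[446. 211.] 866 c 544.7 -410.6 size 92.3 56.6 yaw -1.3 z 63.8 {'white': 0.0, 'blue': 0.0, '
[... 226 characters left out ...]
7.5 size 140.5 18.2 yaw 0.0 z 60.2 {'white': 0.0, 'blue': 0.0, 'turq': 0.0, 'yellow': 1.0, 'red': 0.0, 'orange': 0.0}
[ 31. 242.] 307 c 467.7 579.5 size 134.7 15.6 yaw 6.6 z 57.3 {'white': 0.0, 'blue': 0.0, 'turq': 0.0, 'yellow': 0.0, 'red': 0.0, 'orange': 0.0}
[448. 256.] 724 c 437.0 -408.4 size 74.6 56.5 yaw -3.2 z 64.0 {'white': 0.01, 'blue': 0.29, 'turq': 0.0, 'yellow': 0.0, 'red': 0.0, 'orange': 0.67}
[521. 264.] 374 c 414.0 -576.1 size 62.6 40.0 yaw -76.3 z 53.8 {'white': 0.0, 'blue': 0.0, 'turq': 0.0, 'yellow': 0.0, 'red': 0.0, 'orange': 1.0}
k 0 shift [108.9 207.7  31.2] turn [-0.    0.01  0.81] q7 -1.81
k 180 shift [108.9 207.7  31.2] turn [-2.000e-02 -0.000e+00 -3.519e+01] q7 -1.81
```

View pics/w33.png

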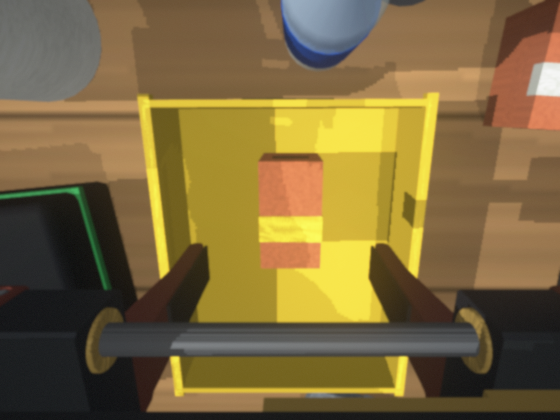

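Yellow stands upright in the crate. Now white, unmoved at (654, 206).

```bash
python3 -m pendant '[[[5,36,0],[0,0,0.1]],[[15,72,0],[0,0,0.2]],[[30,108,0],[0,0,0.4]],[[50,142,0],[0,0,0.6]],[[75,172,0],[0,0,0.8]],[[98,197,8],[0,0,0.8]],[[108,206,20],[0,0,0.8]],[[109,208,35],[0,0,0.8]],[[109,208,35],[0,0,0.8]],[[109,208,35],[0,0,0.8]]]'| grep -E "tcp|force";python3 -c "
from h import *
st(); w=shot('wrist','w34'); goal((651,206,44),-4); P=cloud(w)
m=((P[...,2]>52)&(P[...,2]<66)).astype(np.uint8); m[290:]=0; n,l,s,ce=cv2.connectedComponentsWithStats(m)
for i in range(1,n):
  if s[i,4]>800: q=P[l==i][:,:2].astype(np.float32); print(ce[i],s[i,4],cv2.minAreaRect(q))"
```

```text
tcp_pos: [649.3, 207.0, 129.3]
contact_force: [0.1, 0.6, 0.7]
t 67.57 tcp [649.3 207.  129.3] toolx [ 0.998 -0.068 -0.005] toolz [-0.005 -0.001 -1.   ] F [0.1 0.6 0.7] gap 0.999 q [-0.94  0.76  0.85  1.67 -0.65  1.02 -1.51]
k 0 shift [ 1.4  1.5 86.5] turn [0.   0.04 0.04] q7 -1.51
k 180 shift [ 1.4  1.5 86.5] turn [ -0.06   0.   -35.96] q7 -1.51
[ 45.62848297 180.63080495] 1292 ((693.8892211914062, 371.2481689453125), (59.389225006103516, 25.344289779663086), 15.049660682678223)
[288.07091425 215.86439014] 9166 ((655.8563232421875, 206.87290954589844), (51.26425552368164, 90.56591033935547), 86.79595184326172)
[ 76.83105679 266.53558591] 1391 ((623.142578125, 365.2101135253906), (26.308910369873047, 114.19420623779297), 1.5472029447555542)
```

View pics/w34.png

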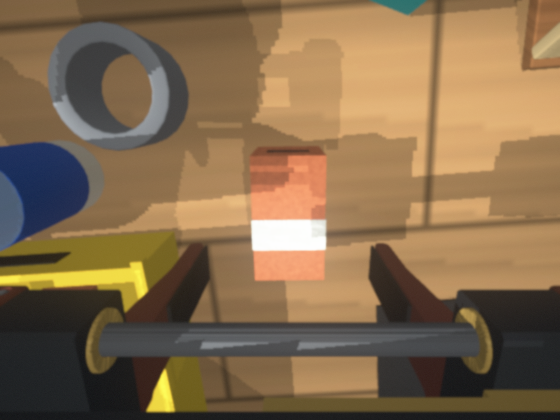

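White is centred between the jaws (251–326). Descending.

```bash
python3 -m pendant '[[[4,0,30],[0,0,0]],[[4,0,60],[0,0,0]],[[4,0,79],[0,0,0]],[[4,0,86],[0,0,0]],[[4,0,86],[0,0,0]],[[4,0,86],[0,0,0]]]'| grep -E "tcp|force"; python3 -m pendant '[[[0,0,0],[0,0,0]],[[0,0,0],[0,0,0]],[[0,0,0],[0,0,0]],[[0,0,0],[0,0,0]],[[0,0,0],[0,0,0]],[[0,0,0],[0,0,0]],[[0,0,0],[0,0,0]],[[0,0,0],[0,0,0]],[[0,0,0],[0,0,0]],[[0,0,0],[0,0,0]]]' 40 45; python3 -m pendant '[[[0,0,-15],[0,0,0]],[[-5,0,-50],[0,0,0]],[[-20,0,-90],[0,0,0]],[[-50,0,-125],[0,0,0]],[[-80,0,-125],[0,0,0]],[[-80,0,-125],[0,0,0]]]'| grep -E "tcp|force|gap"; python3 -c "
from h import *
st(); goal((433,413,170),0)"
```

```text
tcp_pos: [655.8, 206.4, 47.1]
contact_force: [0.3, -0.8, -0.2]
time: 68.95
tcp_pos: [655.9, 206.0, 46.4]
ee_rot: [-3.139, 0.108, -0.001]
contact_force: [0.9, 2.9, 3.5]
finger_gap: 0.566
tcp_pos: [570.1, 210.4, 171.9]
contact_force: [-2.2, -1.0, -6.1]
finger_gap: 0.569
t 69.45 tcp [570.1 210.4 171.9] toolx [ 0.998 -0.069 -0.006] toolz [-0.006  0.002 -1.   ] F [-2.2 -1.  -6.1] gap 0.569 q [-1.1   0.62  0.93  1.83 -0.58  1.01 -1.57]
k 0 shift [-150.7 -192.7    3. ] turn [-0.02  0.07 -0.79] q7 -1.57
k 180 shift [-150.7 -192.7    3. ] turn [1.100e-01 2.000e-02 3.521e+01] q7 -1.57
```

```bash
python3 -m pendant '[[[-23,-30,0],[0,0,-0.2]],[[-47,-61,0],[0,0,-0.4]],[[-71,-92,0],[0,0,-0.6]],[[-95,-122,0],[0,0,-0.79]],[[-119,-152,0],[0,0,-0.79]],[[-140,-180,0],[0,0,-0.79]],[[-150,-192,0],[0,0,-0.79]],[[-150,-192,0],[0,0,-0.79]],[[-150,-192,0],[0,0,-0.79]],[[-150,-192,0],[0,0,-0.79]]]'| grep -E "tcp|force|gap"; python3 -c "
from h import *
st(); goal((433,413,52),0); w=shot('wrist','w35'); P=cloud(w); print(P[60:150:8,290].round(0).tolist()); print(P[186:200:4,290].round(0))"
```

```text
tcp_pos: [439.9, 410.7, 170.9]
contact_force: [0.8, -0.8, -4.9]
finger_gap: 0.566
t 70.28 tcp [439.9 410.7 170.9] toolx [ 1.    -0.002 -0.   ] toolz [-0.    -0.002 -1.   ] F [ 0.8 -0.8 -4.9] gap 0.566 q [-1.52  0.61  0.94  1.85 -0.59  0.99 -1.9 ]
k 0 shift [ -6.9  -2.5 118.9] turn [ 0.02  0.   -0.02] q7 -1.9
k 180 shift [ -6.9  -2.5 118.9] turn [ 0.000e+00 -3.000e-02  3.598e+01] q7 -1.9
[[554.0, 409.0, 64.0], [549.0, 409.0, 65.0], [544.0, 409.0, 64.0], [538.0, 409.0, 65.0], [533.0, 409.0, 64.0], [527.0, 409.0, 65.0], [522.0, 409.0, 65.0], [516.0, 409.0, 64.0], [510.0, 409.0, 64.0], [505.0, 409.0, 65.0], [499.0, 409.0, 65.0], [487.0, 409.0, 4.0]]
[[483. 410. 152.]
 [485. 410. 170.]
 [485. 410. 178.]
 [485. 410. 183.]]
```

View pics/w35.png

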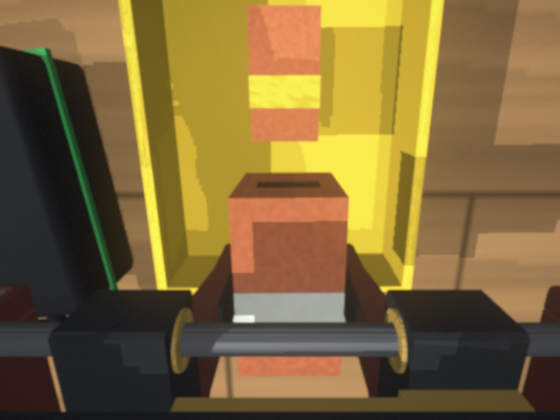

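There is a 13 mm gap to yellow. I shift 7 mm back and lower.

```bash
python3 -m pendant '[[[-7,-2,35],[0,0,0]],[[-7,-2.5,70],[0,0,0]],[[-7,-2.5,98],[0,0,0]],[[-7,-2.5,109],[0,0,0]],[[-7,-2.5,115],[0,0,0]],[[-7,-2.5,115],[0,0,0]],[[-7,-2.5,115],[0,0,0]]]'| grep -E "tcp|force"
```

```text
tcp_pos: [433.9, 415.1, 57.5]
contact_force: [-0.3, 0.1, -4.9]
```

```bash
python3 -m pendant '[[[0,0,1],[0,0,0]],[[0,0,2],[0,0,0]],[[0,0,2],[0,0,0]]]'| grep -E "tcp|force"
```

```text
tcp_pos: [432.8, 415.7, 55.0]
contact_force: [0.2, -0.3, -5.2]
```

```bash
python3 -m pendant '[[[0,0,1],[0,0,0]],[[0,0,2],[0,0,0]],[[0,0,2],[0,0,0]]]'| grep -E "tcp|force"
```

```text
tcp_pos: [432.3, 415.3, 52.1]
contact_force: [-0.4, -0.2, -5.2]
```

```bash
python3 -m pendant '[[[0,0,0.8],[0,0,0]],[[0,0,0.8],[0,0,0]],[[0,0,0.8],[0,0,0]]]'| grep -E "tcp|force"
```

```text
tcp_pos: [432.4, 415.3, 51.4]
contact_force: [-0.9, 0.9, -3.1]
```

```bash
python3 -m pendant '[[[0,0,0.8],[0,0,0]],[[0,0,0.8],[0,0,0]],[[0,0,0.8],[0,0,0]]]'| grep -E "tcp|force"
```

```text
tcp_pos: [432.5, 415.3, 51.4]
contact_force: [-3.7, -2.3, 5.4]
```

On the floor. Releasing, rising, and a last look.

```bash
python3 -m pendant '[[[0,0,0],[0,0,0]],[[0,0,0],[0,0,0]],[[0,0,0],[0,0,0]],[[0,0,0],[0,0,0]],[[0,0,0],[0,0,0]],[[0,0,0],[0,0,0]],[[0,0,0],[0,0,0]]]' 100| grep -E "gap|force"; python3 -m pendant '[[[0,0,-30],[0,0,0]],[[0,0,-70],[0,0,0]],[[0,0,-110],[0,0,0]],[[0,0,-150],[0,0,0]],[[0,0,-170],[0,0,0]],[[0,0,-170],[0,0,0]]]'| grep -E "tcp|force";python3 -c "
from h import *
st(); shot('wrist','w36'); c=shot('top','t36');shot('side','s36'); fitblocks(c)"
```

```text
contact_force: [-0.5, -0.3, 0.4]
finger_gap: 0.998
tcp_pos: [434.9, 416.4, 225.4]
contact_force: [1.1, -0.1, 0.4]
t 73.0 tcp [434.9 416.4 225.4] toolx [ 1.    -0.001  0.005] toolz [ 0.005  0.006 -1.   ] F [ 1.1 -0.1  0.4] gap 0.996 q [-1.58  0.55  1.01  1.8  -0.53  1.08 -1.95]
[ 34. 160.] 203 c 673.6 597.8 size 106.7 50.1 yaw -23.7 z 59.8 {'white': 0.0, 'blue': 0.0, 'turq': 0.0, 'yellow': 0.0, 'red': 0.0, 'orange': 0.0}
[525. 193.] 383 c 601.2 -616.8 size 219.4 79.5 yaw 11.1 z 59.1 {'white': 0.0, 'blue': 0.99, 'turq': 0.0, 'yellow': 0.0, 'red': 0.0, 'orange': 0.0}
[101. 202.] 629 c 519.8 416.4 size 236.6 220.7 yaw 0.1 z 62.5 {'white': 0.0, 'blue': 0.0, 'turq': 0.0, 'yellow': 1.0, 'red': 0.0, 'orange': 0.0}
[460. 211.] 681 c 515.1 -414.3 size 219.5 215.1 yaw 86.2 z 62.3 {'white': 0.0, 'blue': 1.0, 'turq': 0.0, 'yellow': 0.0, 'red': 0.0, 'orange': 0.0}
[104. 211.] 863 c 543.4 412.6 size 90.0 56.0 yaw 0.1 z 63.7 {'white': 0.0, 'blue': 0.0, 'turq': 0.0, 'yellow': 0.24, 'red': 0.0, 'orange': 0.74}
[446. 211.] 874 c 544.8 -410.8 size 92.4 56.3 yaw -1.6 z 63.8 {'white': 0.0, 'blue': 0.0, 'turq': 0.0, 'yellow': 0.0, 'red': 0.23, 'orange': 0.75}
[102. 254.] 623 c 439.1 412.8 size 75.8 54.1 yaw -0.3 z 63.8 {'white': 0.25, 'blue': 0.0, 'turq': 0.0, 'yellow': 0.0, 'red': 0.0, 'orange': 0.72}
[448. 256.] 730 c 437.6 -407.6 size 73.4 57.3 yaw -0.7 z 64.0 {'white': 0.01, 'blue': 0.3, 'turq': 0.0, 'yellow': 0.0, 'red': 0.0, 'orange': 0.66}
[521. 264.] 374 c 413.7 -575.8 size 63.3 39.4 yaw -76.3 z 54.0 {'white': 0.0, 'blue': 0.0, 'turq': 0.0, 'yellow': 0.0, 'red': 0.0, 'orange': 1.0}
```

View pics/t36.png

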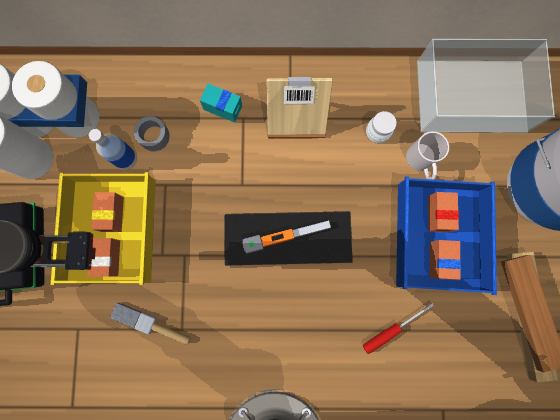

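View pics/s36.png

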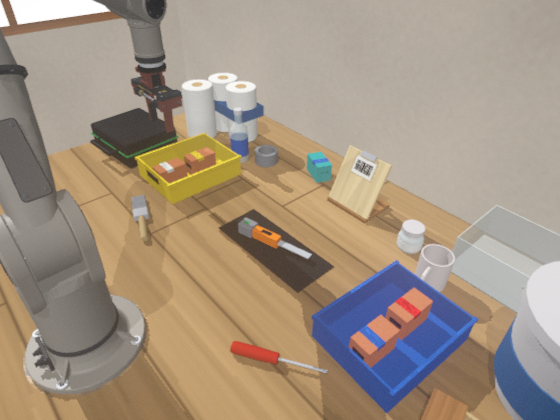

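View pics/w36.png

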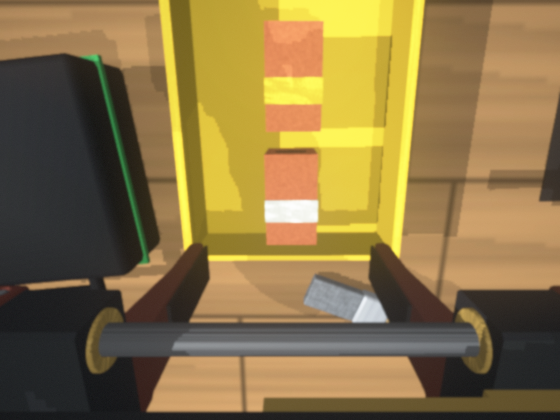

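Everything is in place: white and yellow upright in the crate, red and blue upright in the tub, and the gauge on the mat. The bystanders haven't moved and the gripper is clear.

```bash
python3 -m pendant '[[[0,0,0],[0,0,0]],[[0,0,0],[0,0,0]],[[0,0,0],[0,0,0]]]'| grep -E "tcp|force"; python3 -c "
from rig import job
print(job.job_done())"
```

```text
tcp_pos: [432.0, 414.8, 219.3]
contact_force: [-0.5, -0.5, 1.0]
the job is handed in; nothing more can be done
None
```

The job is done and handed in at about 73 s, well under the 210 s limit.

- **Batch label:** I aimed the reader level at the middle of the label from about 100 mm and held it for about 1.7 s. Then I laid the gauge on the mat, let go, and took it up again with the blade forward.
- **Probing, in the order asked:** All four blocks were there.

| Block | Result | Now in |
|---|---|---|
| Red | plugged, stopped 45 mm in | blue tub |
| White | clear, tip past the back face | yellow crate |
| Blue | plugged, stopped 45 mm in | blue tub |
| Yellow | clear, tip past the back face | yellow crate |

- **Last checks:** The final pictures show the gauge on the mat, and white and yellow upright in the crate. Red and blue are upright in the tub, the bystanders and the turquoise look-alike look unmoved, and the gripper is clear of everything.

What did not go cleanly:
- **First grasp:** I lifted before the fingers had closed on the gauge, so I opened and repeated the grasp. Nothing moved.
- **Red:** I read up to about 6.5 N against its mud before stopping, and the block slid back about 2.5 mm.
- **Blue:** It read up to about 5.4 N against its mud, also over the 4 N figure, but the block did not slide.
- **Laying the gauge back:** I pressed it onto the mat with about 18 N for a moment before letting go.
- **Knocked block:** Blue was knocked about 5 cm aside while I was placing red. I measured it again and picked it up from where it was.

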